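# Turn the pot lids over into the catch tray

## Task

Get the lid turner ready: set its stiff discharge flap to a slope of 35 degrees, let go and make sure it stays there, and bring the catch tray to under the flap's free end. Then drop every lid from the rack through the twisted guide, so that all come to lie in the tray with their hollow side down and the flap is still at 35 degrees; do not put lids into the tray by hand, and leave the bottle, cup and bowl alone.

Things in the scene. Friction and masses are not known exactly. Their poses are not given: they have to be found in the camera images.
- guide_mouth (a point): Centre of the open top of the lid turner's upright guide slot, 281 mm above the counter. Axes: z up, -y towards the flap's free end and the tray spot, x along the mouth's long side. Slot 48 mm (x) by 21 mm (y), flared to 34 mm (y) at the top. A lid goes in on edge, faces looking along y, lower half in the mouth, and drops through when let go. Two posts 46 mm either side along x are as high as the mouth.
- guide_mid (a point): Point on the guide's axis half-way down, 197 mm above the counter; axes as guide_mouth. The guide is a tower of six bent steel rods on a fixed stand, its slot twisting half a turn (180 degrees) about the vertical between mouth and exit: the lid's face that looks to -y at the mouth looks to +y at the exit.
- guide_exit (a point): Lower end of the guide, 114 mm above the counter, straight below the mouth; axes as guide_mouth. A lid leaves it upright, lies back onto the sloping flap on the face that looks to +y at the exit, and slides off the flap's free end. So a lid put in with its hollow looking to -y at the mouth ends hollow side down.
- flap (a joint): Slope of the steel discharge flap below the guide, in radians: 0 = level, grows as its free end goes down, 0.61 = 35 degrees, stop at 0.85. A friction hinge of about 0.7 N m (some 6 N at the bar): it stays where it is left. Starts too flat, at 0 to 0.3.
- flap_hinge (a point): Middle of the flap's hinge axis, 94 mm above the counter, 45 mm to the +y side of the guide's axis; axes as guide_mouth, the hinge lies along x. The flap, 140 mm long (the last 30 mm bent up a little) and 66 mm wide, with low sides and two roof rods, reaches from here towards -y under the guide. At 35 degrees its end is 73 mm beyond the guide's axis, its underside 15 mm above the counter.
- flap_bar (a point): Grip point on the flap's dark round bar, 10 mm in diameter, parallel to the hinge, which sticks out 55 mm sideways (to -x, towards the robot) from the flap's free end. With the flap level the point is 130 mm from the hinge axis towards -y, 19 mm above it and 66 mm to the -x side of its middle. Can be pinched from above or pushed down. Its axes turn with the flap.
- tray_spot (a point): Point on the counter 152 mm to the -y side of the guide's axis: where the tray's centre should be to catch the lids (within 15 mm; tray axes parallel to this point's, which are those of guide_mouth). The tray's low wall then passes below the flap's free end. The turner's base plate, 8 mm high, ends 40 mm from the guide's axis on this side.
- tray: Loose aluminium catch tray, 110 mm (x) by 204 mm (y), walls 22 mm high but only 6 mm on its +y side (the flap's side), 0.36 to 0.54 kg, slides over the counter. Origin: centre of its underside, z up; its grip ear is on its -y side. Starts on the right, some 0.1 m or more from the tray spot, and can be knocked aside later.
- tray_ear (a point): Middle of the upper part of the tray's upright black grip ear, 31 mm above the counter. The ear is 12 mm thick (tray y), 40 mm wide (tray x), its top 41 mm above the counter, and stands 146 mm from the tray's centre on its -y side, 38 mm clear of the tray's wall. Axes as the tray.
- rack: Fixed white grooved rack, 230 mm (x) by 58 mm (y), 22 mm high. Origin: centre of its underside. Five cross grooves 46 mm apart along x (at -92, -46, 0, 46, 92 mm), 13 mm wide, floor 6 mm above the counter, hold the lids on edge, faces looking along x. Ribs between grooves are 20 mm high.
- lid1_c (a point): Centre of a small stainless pot lid: a disc 44 mm in diameter, 10 mm thick, 35 g, one face closed, the other hollow like a shallow cup; its x axis points out of the hollow face. Starts on edge in a rack groove (centre 28 mm, top 50 mm above the counter); pinch it from above across its thickness. Lids face either way along the rack; three to five of the five are there (None = absent).
- lid2_c (a point): Centre of a small stainless pot lid: a disc 44 mm in diameter, 10 mm thick, 35 g, one face closed, the other hollow like a shallow cup; its x axis points out of the hollow face. Starts on edge in a rack groove (centre 28 mm, top 50 mm above the counter); pinch it from above across its thickness. Lids face either way along the rack; three to five of the five are there (None = absent).
- lid3_c (a point): Centre of a small stainless pot lid: a disc 44 mm in diameter, 10 mm thick, 35 g, one face closed, the other hollow like a shallow cup; its x axis points out of the hollow face. Starts on edge in a rack groove (centre 28 mm, top 50 mm above the counter); pinch it from above across its thickness. Lids face either way along the rack; three to five of the five are there (None = absent).
- lid4_c (a point): Centre of a small stainless pot lid: a disc 44 mm in diameter, 10 mm thick, 35 g, one face closed, the other hollow like a shallow cup; its x axis points out of the hollow face. Starts on edge in a rack groove (centre 28 mm, top 50 mm above the counter); pinch it from above across its thickness. Lids face either way along the rack; three to five of the five are there (None = absent).
- lid5_c (a point): Centre of a small stainless pot lid: a disc 44 mm in diameter, 10 mm thick, 35 g, one face closed, the other hollow like a shallow cup; its x axis points out of the hollow face. Starts on edge in a rack groove (centre 28 mm, top 50 mm above the counter); pinch it from above across its thickness. Lids face either way along the rack; three to five of the five are there (None = absent).
- sauce_bottle: Amber sauce bottle, 60 mm in diameter, 170 mm high. Bystander, to be left alone. Origin: centre of its underside.
- paper_cup: White cup, 76 mm in diameter, 85 mm high. Bystander, to be left alone. Origin: centre of its underside.
- small_bowl: Steel bowl, 110 mm in diameter, 45 mm high. Bystander, to be left alone. Origin: centre of its underside.
Things that resemble listed ones, but are neither listed nor needed, are in the scene too. What is shaped like the part that bears lid2_c but red or yellow is not meant.

How it is judged:
On the way, in this order (a step that is already met when the one before it is completed fails the run):
1. the flap has been set to 35 degrees (within 4.5) and stays there with nothing holding it, before any lid goes in (value of joint flap between 0.53 and 0.69 rad and contact force between the fingers and flap below 0.1 N), for 0.5 s.
2. a lid is inside the twisted guide (distance between any of lid1_c, lid2_c, lid3_c, lid4_c, lid5_c and guide_mid below 0.055 m).
At the end, for the whole second after the job is handed in: Every lid that was in the rack lies at rest inside the catch tray, hollow side down (within about 50 degrees of flat, as lids may lean on one another); the flap stands at 35 degrees within 4.5 degrees (0.53 to 0.69 rad); the tray stands flat on the counter at rest (x of lid1_c in the frame of tray between -0.055 and 0.055 m and y of lid1_c in the frame of tray between -0.102 and 0.102 m and z of lid1_c in the frame of tray between 0 and 0.05 m and angle between each of lid1_c, lid2_c, lid3_c, lid4_c, lid5_c's own x axis and vertical above 2.2 rad and linear speed of each of lid1, lid2, lid3, lid4, lid5 below 0.03 m/s and x of lid2_c in the frame of tray between -0.055 and 0.055 m and y of lid2_c in the frame of tray between -0.102 and 0.102 m and z of lid2_c in the frame of tray between 0 and 0.05 m and x of lid3_c in the frame of tray between -0.055 and 0.055 m and y of lid3_c in the frame of tray between -0.102 and 0.102 m and z of lid3_c in the frame of tray between 0 and 0.05 m and x of lid4_c in the frame of tray between -0.055 and 0.055 m and y of lid4_c in the frame of tray between -0.102 and 0.102 m and z of lid4_c in the frame of tray between 0 and 0.05 m and x of lid5_c in the frame of tray between -0.055 and 0.055 m and y of lid5_c in the frame of tray between -0.102 and 0.102 m and z of lid5_c in the frame of tray between 0 and 0.05 m and value of joint flap between 0.53 and 0.69 rad and angle between tray's own z axis and vertical below 0.1 rad and height (world z) of tray below 0.01 m and linear speed of tray below 0.02 m/s); the robot touches nothing.
It fails at once if a lid is held by the fingers low over or in the tray (put in by hand) ((contact force between the fingers and lid1 above 0.5 N and horizontal distance between lid1_c and tray below 0.09 m and height (world z) of lid1_c below 0.2 m) or (contact force between the fingers and lid2 above 0.5 N and horizontal distance between lid2_c and tray below 0.09 m and height (world z) of lid2_c below 0.2 m) or (contact force between the fingers and lid3 above 0.5 N and horizontal distance between lid3_c and tray below 0.09 m and height (world z) of lid3_c below 0.2 m) or (contact force between the fingers and lid4 above 0.5 N and horizontal distance between lid4_c and tray below 0.09 m and height (world z) of lid4_c below 0.2 m) or (contact force between the fingers and lid5 above 0.5 N and horizontal distance between lid5_c and tray below 0.09 m and height (world z) of lid5_c below 0.2 m)).
It fails at once if the bottle, cup or bowl is shifted by more than 40 mm (distance of any of sauce_bottle, paper_cup, small_bowl from where it was at the start of the episode above 0.04 m).
Of lid1, lid2, lid3, lid4, lid5 only 3 to 5 are there at a start; the rules pass over those that are not, and their reading is None.
At some moment in a run one of tray may be knocked a few centimetres aside while the robot is not near it.
It also fails if it takes over 210 s, if anything falls off the work surface, if the arm or the gripper's body presses on something with over 40 N, if the wrist force passes 120 N, or if a joint passes its speed limit or range.

## Robot

A 7-joint arm with a two-finger parallel gripper is mounted at the origin on the work surface. World frame = base frame: x ahead of the robot, y to its left, z up, the work surface at z = 0. Lengths are in m, angles in rad, forces in N, time in s.
With the tool pointing down it reaches from about 0.4 to 0.85 m from the base axis. Payload 6.9 kg.
Tool frame: the origin (TCP) lies on the centre line of the jaws, within the pads' length; the fingertips stand bot.tip_extent ahead of it and the grasp point (between the pads) lies 2 mm behind it (bot.tip_extent is the distance from the TCP to the fingertips, in m); z points along the fingers, x is the direction in which the jaws open and shut, and the axes are right-handed (so a half turn about z gives the same grasp; the last joint's range is limited). The gripper opens to 85 mm and grips with 20 to 120 N. Pads are 22 mm wide; open, the fingers measure 114 mm over their backs; the gripper's body (76 mm by 85 mm) begins 54 mm behind the grasp point. The pads swing forward as they close: fully open they stand 13 mm farther back than shut.
Start: joints at [-1.077, 0.507, -0.238, 1.5, 0.126, 1.149, -0.155], TCP at [0.237, 0.578, 0.248] pointing down, gripper open.
Joint ranges: [-3.08, 3.08], [-0.24, 2.05], [-1.43, 1.35], [0, 2.5], [-1.52, 4.66], [0.17, 1.96], [-2.89, 2.89]. Speed limits (rad/s): [2.39, 2.39, 3.14, 3.14, 3.14, 3.14, 3.14].

## Interface

Orientations are given as a unit quaternion [x, y, z, w].
In Python, from bench import bot gives the robot as it stands.
- The arm moves only by the tool apply_moves, never from a script. Its argument "commands" is a list of rows, each an object of numbers: "hand": the finger opening in cm, from 0 to 8.54; "dx", "dy", "dz": the shift along the tool's x, y, z in cm; "roll": the turn about the tool's z in degrees. In form: [{"hand": .., "dx": .., "dy": .., "dz": .., "roll": ..}, ...]. A call has 1 to 10 rows; each row is the pose to reach, as a shift and turn from the pose commanded when the call began, along the tool's axes at that moment; what a row does not reach only later rows make up. A row lasts 1/8 s, in which the tool goes at most 62.5 mm and 10.7 degrees, less where a joint would pass 70% of its speed; a pose out of reach is approached as far as the arm can. A call with a gripper value outside its range is refused whole. The fingers move at their own pace and stop on an object; the grip force is fixed at half the most. Time passes only in rows, so rows that repeat a pose let the fingers close. It gives the time, the measured TCP pose, the force and the opening at its end, in the units of the state.
- bot.observe(): the state, without advancing time (a new reading comes with each control period).
- bot.camera(name): name is "side" or "top" or "wrist"; returns (picture, depth): 420x560x3 uint8, blue, green, red; 420x560 float32, m along the optical axis (not along the pixel's ray), 0 where there is no reading.
- bot.camera_model(name): a dict with "intrinsics" (3x3 intrinsics, pixels), "origin" and "rotation" of the camera in the world; the wrist camera has in their place "T_tool_cam" (4x4, takes a point from camera to tool coordinates, whose origin is the TCP and whose axes are the tool frame's). Camera axes: x right, y down, z forward; pixel columns grow to the right and rows downward; lengths in m; the calibration is good to about 2 mm. A picture is of the moment at which its call begins: read the wrist's pose just before it. camera_model takes no time and is no camera call.
- bot.hand_in(): hands the job in, once; it reports no verdict.
The state is a dict: "t": time; "joint_pos": joint angles; "joint_vel": joint speeds; "tau": joint torques, N m; "eef_pos": TCP position; "eef_rot": TCP orientation; "ft_force": force on the tool from outside, world axes, zero at the start; "torque": the same for the moment, N m; "opening": finger opening in m.
Only numpy, scipy, OpenCV 4.12 (cv2) and the standard library are available. Lean on these libraries where they do the work, as an engineer would, in place of code of your own. Each camera call takes 0.05 s, during which the arm holds its last target.

## Working session

There is one attempt and no reset: what is moved stays moved. The work goes in short steps, Python scripts to look and compute and a tool call to move; the robot and the scene stay as the last step left them, time stands still between calls to the robot, and variables do not carry over. Pictures are saved under pics/ and viewed, and the job is handed in when it is done.

Besides the shell and the picture viewer there is one more tool, called after "Emit:" by a JSON object that holds its "name" and its "arguments", one argument or row to a line. apply_moves: Moves the arm, as the interface text tells. Its arguments: {"type":"object","properties":{"commands":{"type":"array"}},"required":["commands"]}

```bash
mkdir -p pics; ls
python3 - <<'E'
from bench import bot
import cv2,numpy as np
s=bot.observe();print({k:np.round(v,4).tolist() for k,v in s.items()}, bot.tip_extent)
for n in ["side","top","wrist"]:
    p,d=bot.camera(n);cv2.imwrite(f"pics/{n}0.png",p);np.save(f"pics/{n}0.npy",d)
    m=bot.camera_model(n);print(n,{k:np.round(v,4).tolist() for k,v in m.items()})
E
```

```text
pics
{'t': 0.0, 'joint_pos': [-1.0765, 0.5083, -0.2375, 1.5011, 0.1257, 1.1489, -0.1548], 'joint_vel': [0.0003, 0.0004, -0.0014, -0.0022, -0.0004, 0.0006, -0.0013], 'tau': [0.0002, -62.0598, -2.1868, -24.9672, 0.0127, 0.0117, -0.0], 'eef_pos': [0.2368, 0.5779, 0.2474], 'eef_rot': [0.8304, 0.5572, -0.0007, 0.0005], 'ft_force': [-0.7866, 0.6584, -0.7985], 'torque': [0.0184, -0.0165, -0.001], 'opening': 0.0854} 0.017
side {'intrinsics': [[394.0305, 0.0, 281.8118], [0.0, 394.0305, 209.3954], [0.0, 0.0, 1.0]], 'origin': [0.2228, 0.8334, 0.8561], 'rotation': [-0.1615, 0.8807, -0.437, 0.0858]}
top {'intrinsics': [[516.3928, 0.0, 275.8947], [0.0, 516.3928, 203.7709], [0.0, 0.0, 1.0]], 'origin': [0.3332, -0.016, 1.7048], 'rotation': [-0.7025, 0.7078, -0.0445, 0.0593]}
wrist {'intrinsics': [[339.5199, 0.0, 275.6284], [0.0, 339.5199, 208.7172], [0.0, 0.0, 1.0]], 'T_tool_cam': [[1.0, 0.0007, 0.0007, -0.0008], [-0.0009, 0.947, 0.3213, -0.0831], [-0.0004, -0.3213, 0.947, -0.1266], [0.0, 0.0, 0.0, 1.0]]}
```

View pics/top0.png

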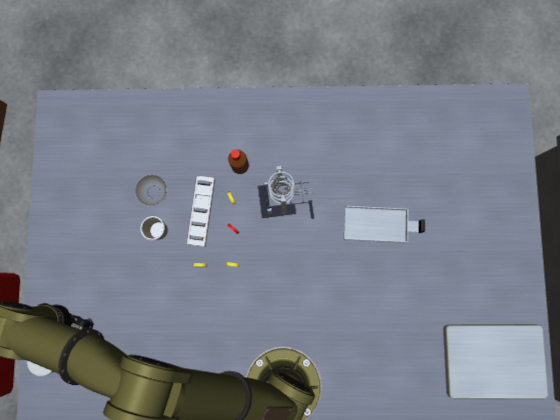

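View pics/side0.png

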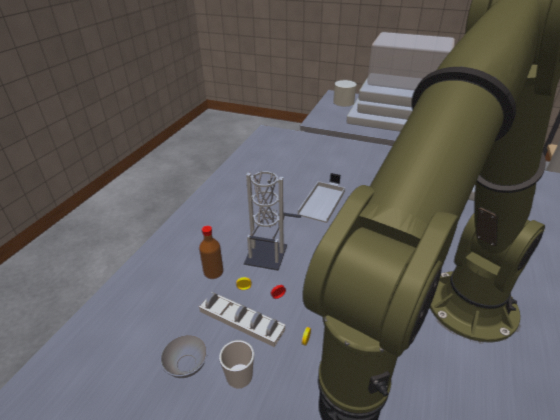

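View pics/wrist0.png

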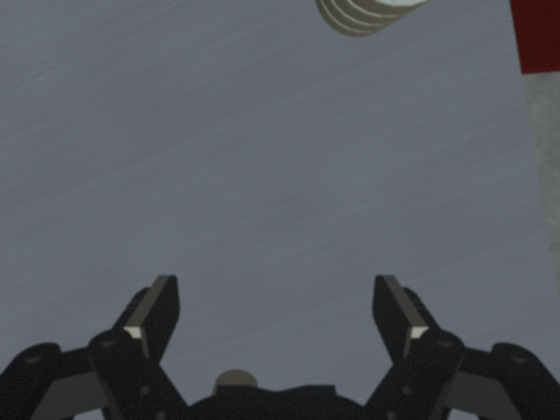

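The top view shows the guide at about (281,186), the tray at (377,224) with its ear at (420,226), and the rack at (201,212). Next I'll write helpers and zoom in.

```bash
cat > h.py <<'E'
from bench import bot
import cv2,numpy as np
from scipy.spatial.transform import Rotation as R
np.set_printoptions(precision=4,suppress=True)
def pose(n,s=None):
    m=bot.camera_model(n);K=np.array(m["intrinsics"])
    if n!="wrist":
        T=np.eye(4);T[:3,:3]=R.from_quat(m["rotation"]).as_matrix();T[:3,3]=m["origin"]
    else:
        s=s or bot.observe();W=np.eye(4);W[:3,:3]=R.from_quat(s["eef_rot"]).as_matrix();W[:3,3]=s["eef_pos"]
        T=W@np.array(m["T_tool_cam"])
    return K,T
def plane(n,uv,z,KT=None):
    K,T=KT or pose(n);r=T[:3,:3]@np.linalg.solve(K,np.array([uv[0],uv[1],1.]));return T[:3,3]+r*(z-T[2,3])/r[2]
def proj(n,P,KT=None):
    K,T=KT or pose(n);c=(np.atleast_2d(P)-T[:3,3])@T[:3,:3];u=c@K.T;return u[:,:2]/u[:,2:]
def cloud(n,d,KT=None):
    K,T=KT or pose(n);v,u=np.mgrid[:d.shape[0],:d.shape[1]]
    c=np.stack([(u-K[0,2])/K[0,0]*d,(v-K[1,2])/K[1,1]*d,d],-1);w=c@T[:3,:3].T+T[:3,3];w[d==0]=np.nan;return w
def shot(n,name):
    s=bot.observe();p,d=bot.camera(n);cv2.imwrite(f"pics/{name}.png",p);np.save(f"pics/{name}.npy",d);KT=pose(n,s)
    np.savez(f"pics/{name}_kt.npz",K=KT[0],T=KT[1]);return p,d,KT
def tool():
    s=bot.observe();M=R.from_quat(s["eef_rot"]).as_matrix();return np.array(s["eef_pos"]),M
def delta(P,p=None,M=None):
    if p is None:p,M=tool()
    return (np.asarray(P)-p)@M*100
E
python3 - <<'E'
from h import *
p=cv2.imread("pics/top0.png");d=np.load("pics/top0.npy")
cv2.imwrite("pics/top0z.png",cv2.resize(p[130:280,120:330],None,fx=3.8,fy=3.8,interpolation=cv2.INTER_CUBIC))
cv2.imwrite("pics/top0t.png",cv2.resize(p[150:260,260:440],None,fx=4.4,fy=4.4,interpolation=cv2.INTER_CUBIC))
q=cv2.imread("pics/side0.png");cv2.imwrite("pics/side0z.png",cv2.resize(q[160:390,150:350],None,fx=2.6,fy=2.6,interpolation=cv2.INTER_CUBIC))
w=cloud("top",d)
for uv in [(300,230),(201,212),(237,155),(150,190),(152,229),(375,225),(420,226)]:print(uv,w[uv[1],uv[0]],plane("top",uv,0))
E
```

```text
(300, 230) [ 0.4974 -0.0602 -0.003 ] [ 0.4972 -0.0601  0.    ]
(201, 212) [0.5592 0.2684 0.0068] [0.5601 0.2696 0.    ]
(237, 155) [0.7126 0.1337 0.1679] [0.754  0.1501 0.    ]
(150, 190) [0.6353 0.4414 0.0063] [0.6364 0.4431 0.    ]
(152, 229) [0.5042 0.4317 0.003 ] [0.5045 0.4325 0.    ]
(375, 225) [ 0.5115 -0.3076  0.0021] [ 0.5117 -0.308   0.    ]
(420, 226) [ 0.5029 -0.4446  0.0427] [ 0.5072 -0.4556  0.    ]
```

View pics/top0z.png

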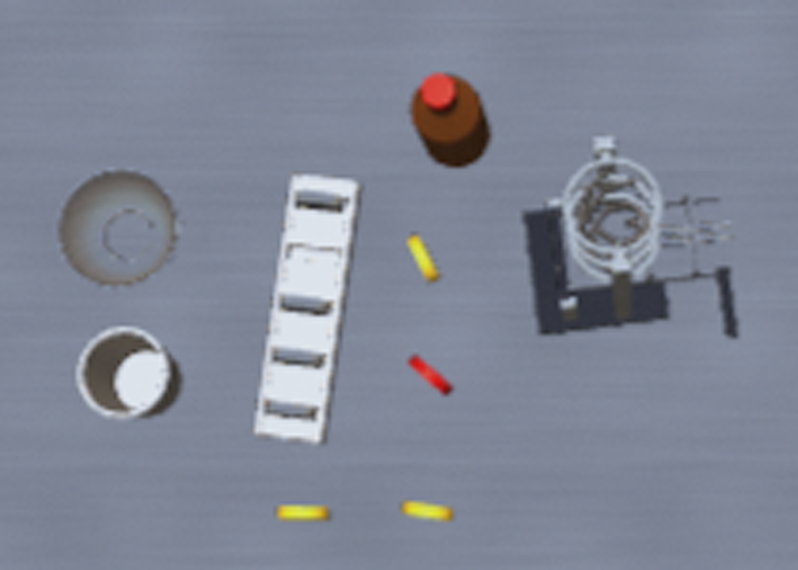

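View pics/top0t.png

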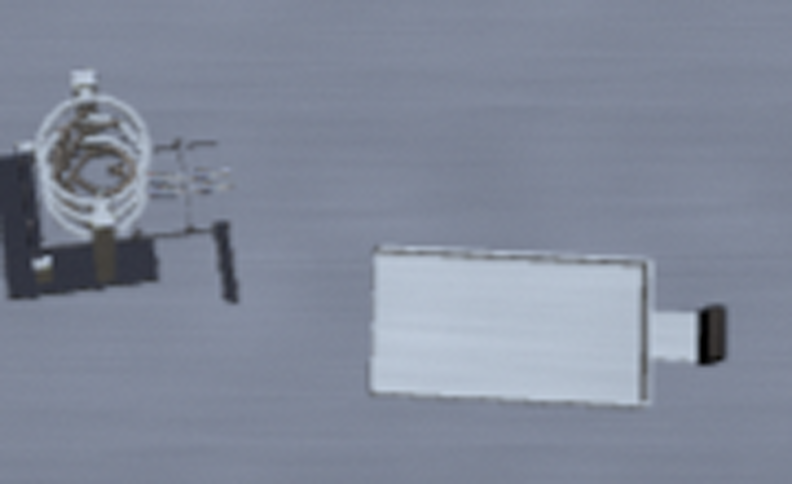

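View pics/side0z.png

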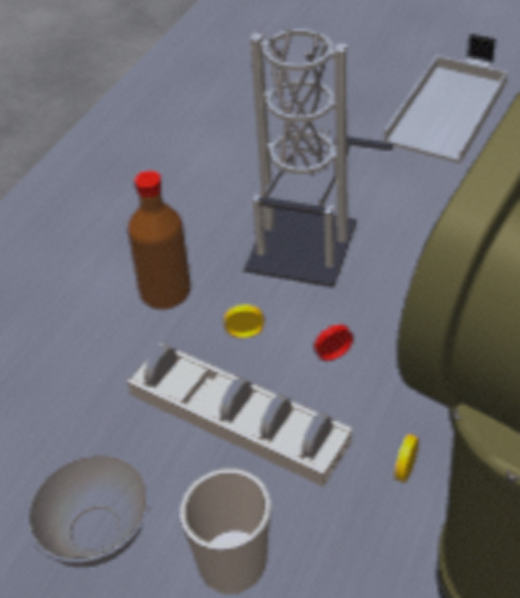

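Run:
```python
from h import *
z=lambda a:(a[0]/3.8+120,a[1]/3.8+130)
t=lambda a:(a[0]/4.4+260,a[1]/4.4+150)
for nm,a,h in [("postfar",(603,143),.281),("postnear",(621,268),.281),("ringL",(566,215),.281),("ringR",(661,215),.281)]:
    print(nm,plane("top",z(a),h))
for nm,a in [("rack far L",(292,176)),("far R",(361,180)),("near L",(255,432)),("near R",(324,441))]: print(nm,plane("top",z(a),.022))
for nm,a in [("lid far",(322,200)),("lid3",(306,303)),("lid4",(298,356)),("lid5",(290,409))]: print(nm,plane("top",z(a),.05))
for nm,a,h in [("tray fl",(376,250),.006),("nl",(371,394),.006),("fr",(650,262),.022),("nr",(648,404),.022),("ear",(712,335),.041)]: print(nm,plane("top",t(a),h))
for nm,a,h in [("bar end",(233,300),.09),("bar inner",(222,225),.09)]: print(nm,plane("top",t(a),h))
for nm,a in [("plate",(540,333)),("plate",(668,317))]: print(nm,plane("top",z(a),.008))
```

```text
postfar [0.6469 0.0049 0.281 ]
postnear [ 0.553  -0.0077  0.281 ]
ringL [0.5929 0.0325 0.281 ]
ringR [ 0.5922 -0.0375  0.281 ]
rack far L [0.6773 0.2816 0.022 ]
far R [0.6731 0.2209 0.022 ]
near L [0.4531 0.3099 0.022 ]
near R [0.4449 0.2502 0.022 ]
lid far [0.6502 0.2504 0.05  ]
lid3 [0.5609 0.2628 0.05  ]
lid4 [0.5155 0.269  0.05  ]
lid5 [0.4704 0.275  0.05  ]
tray fl [ 0.5724 -0.2115  0.006 ]
nl [ 0.464 -0.205  0.006]
fr [ 0.5594 -0.4126  0.022 ]
nr [ 0.4538 -0.4065  0.022 ]
ear [ 0.5025 -0.4509  0.041 ]
bar end [ 0.5255 -0.099   0.09  ]
bar inner [ 0.5797 -0.092   0.09  ]
plate [0.5385 0.0649 0.008 ]
plate [ 0.5516 -0.0467  0.008 ]
```

Run:
```python
from h import *
p,M=tool();print(p,M)
for P in [(0.35,0.28,0.42),(0.5,-0.1,0.42)]: print(delta(P))
```

```text
[0.2369 0.578  0.2476] [[ 0.3791  0.9253 -0.0005]
 [ 0.9253 -0.3791 -0.0013]
 [-0.0014  0.     -1.    ]]
[-23.308   21.7658 -17.206 ]
[-52.7838  50.0531 -17.1646]
```

Emit:
{"name": "apply_moves", "arguments": {
  "commands": [
    {"hand": 0,"dx": -4,"dy": 3,"dz": -4,"roll": -3},
    {"hand": 0,"dx": -8,"dy": 7,"dz": -7,"roll": -6},
    {"hand": 0,"dx": -12,"dy": 11,"dz": -10,"roll": -9},
    {"hand": 0,"dx": -16,"dy": 15,"dz": -13,"roll": -12},
    {"hand": 0,"dx": -20,"dy": 19,"dz": -16,"roll": -15},
    {"hand": 0,"dx": -24,"dy": 23,"dz": -17.2,"roll": -18},
    {"hand": 0,"dx": -28,"dy": 27,"dz": -17.2,"roll": -21},
    {"hand": 0,"dx": -32,"dy": 31,"dz": -17.2,"roll": -24},
    {"hand": 0,"dx": -36,"dy": 35,"dz": -17.2,"roll": -27},
    {"hand": 0,"dx": -40,"dy": 39,"dz": -17.2,"roll": -29.7}
  ]
}}

```text
t: 1.4
eef_pos: [0.4464, 0.0586, 0.4203]
eef_rot: [0.659, 0.752, 0.0, 0.0]
ft_force: [0.1, 0.2, -0.0]
opening: 0.0
```

Run:
```python
from h import *
p,M=tool();print(p,M,bot.observe()["joint_pos"]);print(delta((0.5,-0.1,0.42)))
```

```text
[0.4464 0.0586 0.4203] [[-0.131   0.9914  0.0002]
 [ 0.9914  0.131   0.0001]
 [ 0.      0.0002 -1.    ]] [-0.184   0.1239 -0.0009  1.5911  0.0001  1.4263  1.5173]
[-16.4205   3.236    0.0344]
```

Emit:
{"name": "apply_moves", "arguments": {
  "commands": [
    {"hand": 0,"dx": -5.5,"dy": 1,"dz": 0,"roll": 0},
    {"hand": 0,"dx": -11,"dy": 2,"dz": 0,"roll": 0},
    {"hand": 0,"dx": -16.4,"dy": 3.2,"dz": 0,"roll": 0},
    {"hand": 0,"dx": -16.4,"dy": 3.2,"dz": 0,"roll": 0}
  ]
}}

```text
t: 1.9
eef_pos: [0.4992, -0.1027, 0.4194]
eef_rot: [0.663, 0.749, -0.001, 0.0]
ft_force: [-0.2, 1.2, 0.3]
opening: -0.0002
```

Run:
```python
from h import *
p,d,KT=shot("wrist","w1");print(bot.observe()["eef_pos"])
cv2.imwrite("pics/w1z.png",cv2.resize(p,(800,600),interpolation=cv2.INTER_CUBIC))
```

```text
[ 0.4991 -0.0999  0.4195]
```

View pics/w1z.png

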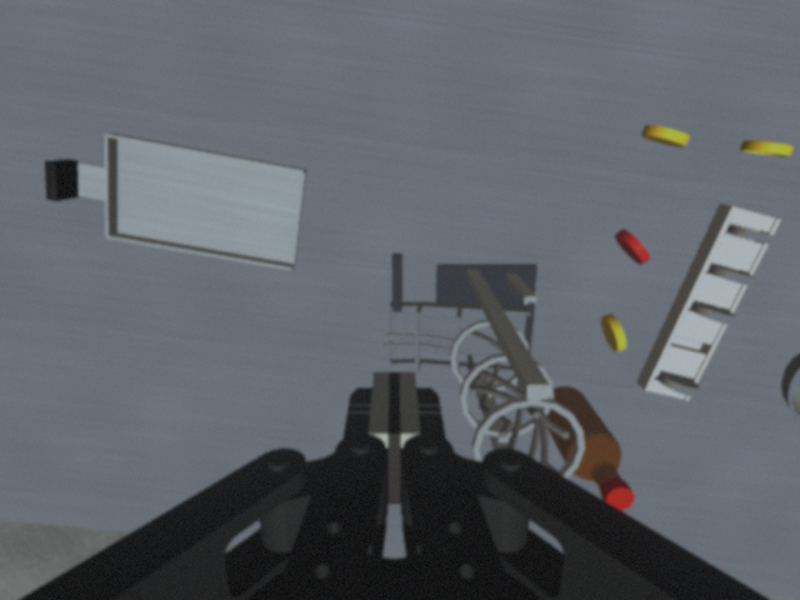

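Run:
```python
from h import *
f=np.load("pics/w1_kt.npz");KT=(f["K"],f["T"]);d=np.load("pics/w1.npy");w=cloud("wrist",d,KT)
z=lambda a:np.array(a)*0.7
for nm,a,h in [("post",(541,391),.281),("ringc",(528,442),.281),("ringL",(474,440),.281),("ringR",(583,440),.281)]: print(nm,plane("wrist",z(a),h,KT))
for a in [(397,258),(397,280),(397,305),(392,340),(436,306)]:
    u=z(a).round().astype(int);print(a,w[u[1]-1:u[1]+2,u[0]-1:u[0]+2].reshape(-1,3)[::4])
for nm,a in [("rack a",(733,205)),("b",(780,219)),("c",(640,382)),("d",(688,400))]: print(nm,plane("wrist",z(a),.022,KT))
for nm,a in [("trayfl",(293,268)),("nl",(306,169))]: print(nm,plane("wrist",z(a),.006,KT))
for nm,a in [("earT",(62,163))]: print(nm,plane("wrist",z(a),.041,KT))
```

```text
post [ 0.5543 -0.0051  0.281 ]
ringc [ 0.5914 -0.0053  0.281 ]
ringL [ 0.5942 -0.0399  0.281 ]
ringR [0.5856 0.0292 0.281 ]
(397, 258) [[ 0.5264 -0.0985  0.0956]
 [ 0.5276 -0.0969  0.0958]
 [ 0.5289 -0.0954  0.0957]]
(397, 280) [[ 0.5472 -0.0959  0.0967]
 [ 0.5486 -0.0943  0.0961]
 [ 0.55   -0.0927  0.0957]]
(397, 305) [[ 0.5734 -0.0926  0.0964]
 [ 0.5752 -0.0909  0.095 ]
 [ 0.576  -0.0894  0.0964]]
(392, 340) [[ 0.6181 -0.093   0.0786]
 [ 0.6203 -0.0912  0.0768]
 [ 0.6219 -0.0895  0.0766]]
(436, 306) [[ 0.5728 -0.0534  0.0844]
 [ 0.5729 -0.0523  0.0881]
 [ 0.5738 -0.0508  0.0894]]
rack a [0.4431 0.255  0.022 ]
b [0.4514 0.3104 0.022 ]
c [0.6618 0.2165 0.022 ]
d [0.6786 0.2819 0.022 ]
trayfl [ 0.5756 -0.2113  0.006 ]
nl [ 0.4634 -0.2037  0.006 ]
earT [ 0.4846 -0.4418  0.041 ]
```

Emit:
{"name": "apply_moves", "arguments": {
  "commands": [
    {"hand": 0,"dx": 0,"dy": 1,"dz": 5,"roll": 0},
    {"hand": 0,"dx": 0,"dy": 2,"dz": 10,"roll": 0},
    {"hand": 0,"dx": -0.1,"dy": 3.3,"dz": 15,"roll": 0},
    {"hand": 0,"dx": -0.1,"dy": 3.3,"dz": 20,"roll": 0},
    {"hand": 0,"dx": -0.1,"dy": 3.3,"dz": 25,"roll": 0},
    {"hand": 0,"dx": -0.1,"dy": 3.3,"dz": 28.5,"roll": 0},
    {"hand": 0,"dx": -0.1,"dy": 3.3,"dz": 28.5,"roll": 0}
  ]
}}

```text
t: 2.82
eef_pos: [0.5302, -0.093, 0.1333]
eef_rot: [0.659, 0.752, -0.001, -0.003]
ft_force: [1.1, 0.0, -0.3]
opening: 0.0002
```

```bash
cat >> h.py <<'E'
C=np.array([0.600,-0.0015]);A=np.radians(7.5)
gx=np.array([np.cos(A),np.sin(A)]);gy=np.array([-np.sin(A),np.cos(A)])
def g2w(a,b,z): return np.r_[C+(a*gx+b*gy)/1000,z/1000]
def w2g(P): r=(np.asarray(P)[:2]-C)*1000;return np.r_[r@gx,r@gy,P[2]*1000]
E
python3 - <<'E'
from h import *
p,M=tool();print(p,w2g(p));p,d,KT=shot("wrist","w2");print([delta(g2w(-80,y,z)) for y,z in [(-85.5,100.7),(-72.4,57)]])
E
```

```text
[ 0.5302 -0.093   0.1333] [-81.1244 -81.578  133.3184]
[array([-0.3214, -0.0058,  3.4456]), array([0.9838, 0.0022, 7.8171])]
```

View pics/w2.png

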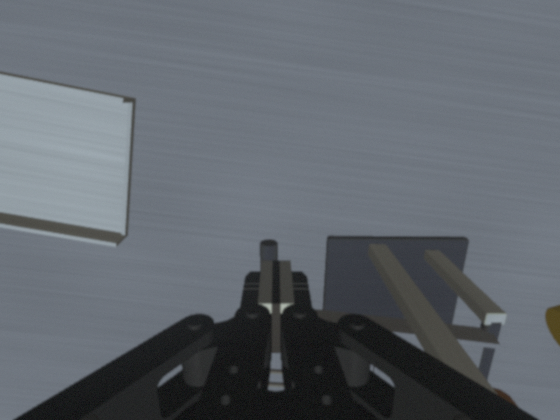

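Emit:
{"name": "apply_moves", "arguments": {
  "commands": [
    {"hand": 0,"dx": -0.4,"dy": 0,"dz": 2,"roll": 0},
    {"hand": 0,"dx": -0.4,"dy": 0,"dz": 3.4,"roll": 0},
    {"hand": 0,"dx": -0.2,"dy": 0,"dz": 4.4,"roll": 0},
    {"hand": 0,"dx": 0.1,"dy": 0,"dz": 5.5,"roll": 0},
    {"hand": 0,"dx": 0.3,"dy": 0,"dz": 6.2,"roll": 0},
    {"hand": 0,"dx": 0.5,"dy": 0,"dz": 6.8,"roll": 0},
    {"hand": 0,"dx": 0.75,"dy": 0,"dz": 7.4,"roll": 0},
    {"hand": 0,"dx": 0.8,"dy": 0,"dz": 7.5,"roll": 0},
    {"hand": 0,"dx": 0.8,"dy": 0,"dz": 7.5,"roll": 0}
  ]
}}

```text
t: 4.0
eef_pos: [0.5304, -0.0866, 0.06]
eef_rot: [0.66, 0.751, -0.0, -0.001]
ft_force: [-0.5, 0.4, 1.9]
opening: 0.0001
```

Run:
```python
from h import *
p,M=tool();s=bot.observe();print(p,w2g(p),s["ft_force"])
h=(p[2]-.017-.005-.094)*1000;print("theta",8.3-np.degrees(np.arcsin(h/131.4)))
p,d,KT=shot("wrist","w3")
```

```text
[ 0.5304 -0.0866  0.06  ] [-80.1252 -75.3016  59.9915] [-0.4875  0.3876  1.8792]
theta 33.529462270392614
```

View pics/w3.png

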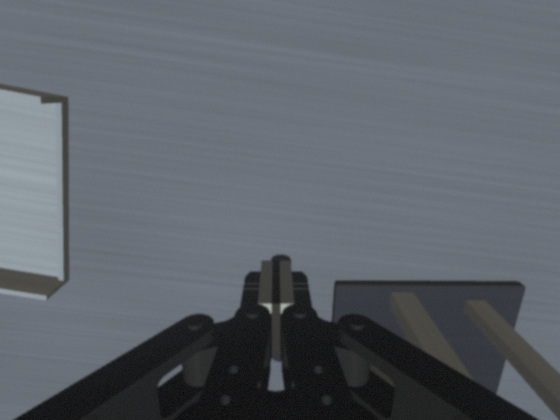

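Emit:
{"name": "apply_moves", "arguments": {
  "commands": [
    {"hand": 0,"dx": 0.2,"dy": 0,"dz": 0.2,"roll": 0},
    {"hand": 0,"dx": 0.2,"dy": 0,"dz": 0.25,"roll": 0},
    {"hand": 0,"dx": 0.2,"dy": 0,"dz": 0.25,"roll": 0},
    {"hand": 0,"dx": 0,"dy": 0,"dz": -3,"roll": 0},
    {"hand": 0,"dx": -1,"dy": -2,"dz": -9,"roll": 0},
    {"hand": 0,"dx": -3,"dy": -4,"dz": -15,"roll": 0},
    {"hand": 0,"dx": -4,"dy": -5,"dz": -18,"roll": 0},
    {"hand": 0,"dx": -4,"dy": -5,"dz": -18,"roll": 0}
  ]
}}

```text
t: 5.05
eef_pos: [0.4868, -0.1344, 0.2428]
eef_rot: [0.661, 0.751, 0.001, 0.002]
ft_force: [0.5, 0.5, 0.2]
opening: 0.0
```

Run:
```python
from h import *
p,M=tool();s=bot.observe();print(p,w2g(p),s["ft_force"],s["joint_pos"])
p,d,KT=shot("wrist","w4");w=cloud("wrist",d,KT)
t=shot("top","t4")[0];cv2.imwrite("pics/t4z.png",cv2.resize(t[150:260,260:440],None,fx=4.4,fy=4.4,interpolation=cv2.INTER_CUBIC))
# bar points
g=(w[...,:2]-C)*1000;a=g@gx;b=g@gy;z=w[...,2]*1000
m=(a>-85)&(a<-45)&(b>-95)&(b<-55)&(z>20)&(z<110)
print(m.sum(),np.percentile(z[m],[5,50,75,90,95]),np.median(b[m]))
v,u=np.where(m);print(u.min(),u.max(),v.min(),v.max())
```

```text
[ 0.4868 -0.1344  0.2428] [-129.5658 -117.0171  242.7922] [0.5404 0.518  0.1933] [ 0.1335  0.3228  0.1191  1.8255 -0.045   0.9912  1.9691]
323 [37.505  40.767  41.4097 42.0407 42.3321] -72.97677692911466
313 323 223 257
```

View pics/w4.png

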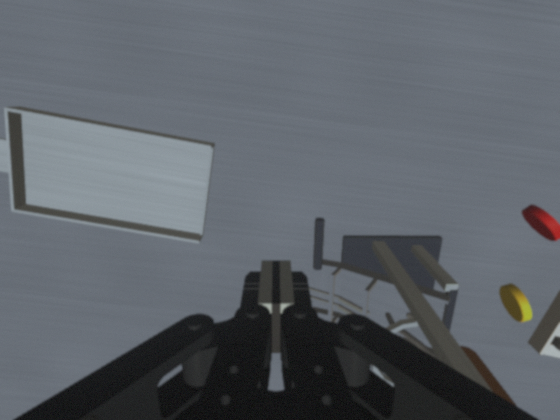

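View pics/t4z.png

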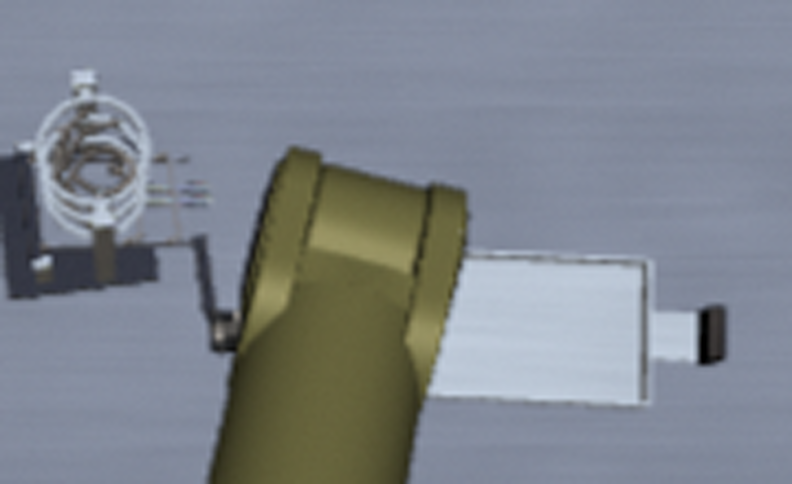

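Run:
```python
from h import *
for P in [(0.504,-0.453,0.13),(0.504,-0.453,0.035)]: print(delta(P))
p,M=tool();print(np.degrees(np.arctan2(M[1,0],M[0,0])))
```

```text
[-32.0112  -2.3835  10.9642]
[-32.0173  -2.381   20.4642]
97.43261224284265
```

Emit:
{"name": "apply_moves", "arguments": {
  "commands": [
    {"hand": 4,"dx": -5,"dy": -0.4,"dz": 0,"roll": 2},
    {"hand": 4,"dx": -10,"dy": -0.8,"dz": 2,"roll": 4},
    {"hand": 4,"dx": -15,"dy": -1.2,"dz": 4,"roll": 6},
    {"hand": 4,"dx": -20,"dy": -1.6,"dz": 6,"roll": 8},
    {"hand": 4,"dx": -25,"dy": -2,"dz": 8,"roll": 10},
    {"hand": 4,"dx": -29,"dy": -2.2,"dz": 10,"roll": 11},
    {"hand": 4,"dx": -32,"dy": -2.4,"dz": 11,"roll": 11},
    {"hand": 4,"dx": -32,"dy": -2.4,"dz": 11,"roll": 11},
    {"hand": 4,"dx": -32,"dy": -2.4,"dz": 11,"roll": 11}
  ]
}}

```text
t: 6.28
eef_pos: [0.5043, -0.4517, 0.1286]
eef_rot: [0.728, 0.685, 0.0, -0.002]
ft_force: [0.6, -0.2, -0.2]
opening: 0.0403
```

Run:
```python
from h import *
s=bot.observe();print(s["eef_pos"],s["joint_pos"],s["opening"]);p,d,KT=shot("wrist","w5");w=cloud("wrist",d,KT)
m=(w[...,2]>.03)&(w[...,2]<.046)&(np.linalg.norm(w[...,:2]-[.504,-.453],axis=-1)<.06)
print(m.sum(),np.median(w[m],0),w[m].min(0),w[m].max(0));print(delta((.504,-.453,.035)))
```

```text
[ 0.5043 -0.4517  0.1286] [ 0.5969  0.6931  0.1751  1.5026 -0.1373  0.9609  2.3211] 0.04029356721222672
1051 [ 0.5006 -0.4552  0.0419] [ 0.4828 -0.4621  0.03  ] [ 0.5231 -0.4485  0.0443]
[-0.1704 -0.0517  9.436 ]
```

View pics/w5.png

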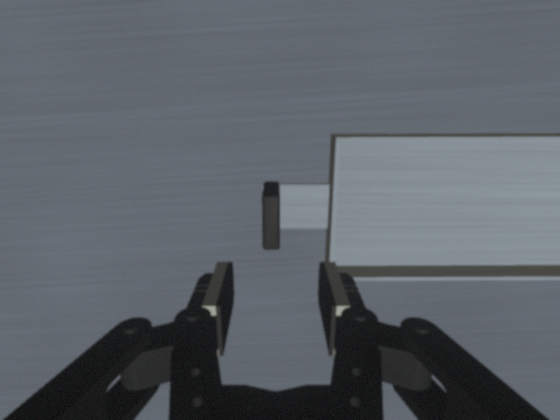

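Emit:
{"name": "apply_moves", "arguments": {
  "commands": [
    {"hand": 4,"dx": -0.35,"dy": -0.1,"dz": 4,"roll": 0},
    {"hand": 4,"dx": -0.35,"dy": -0.1,"dz": 8,"roll": 0},
    {"hand": 4,"dx": -0.35,"dy": -0.1,"dz": 9.5,"roll": 0},
    {"hand": 4,"dx": -0.35,"dy": -0.1,"dz": 9.5,"roll": 0},
    {"hand": 0,"dx": -0.35,"dy": -0.1,"dz": 9.5,"roll": 0},
    {"hand": 0,"dx": -0.35,"dy": -0.1,"dz": 9.5,"roll": 0},
    {"hand": 0,"dx": -0.35,"dy": -0.1,"dz": 9.5,"roll": 0},
    {"hand": 0,"dx": -0.35,"dy": -0.1,"dz": 9.5,"roll": 0}
  ]
}}

```text
t: 7.32
eef_pos: [0.5037, -0.4574, 0.0372]
eef_rot: [0.729, 0.685, 0.0, 0.001]
ft_force: [-0.4, 1.8, 7.1]
opening: 0.0108
```

Run:
```python
from h import *
s=bot.observe();print(s["eef_pos"],s["opening"],s["ft_force"]);p,M=tool();P=g2w(0,-298,0);P[2]=p[2];print(P,delta(P),97.5-np.degrees(np.arctan2(M[1,0],M[0,0])))
```

```text
[ 0.5037 -0.4574  0.0372] 0.010765588558344715 [-0.4384  1.752   7.0636]
[ 0.6389 -0.297   0.0372] [16.8575 12.4945  0.0055] 11.068254570531408
```

Emit:
{"name": "apply_moves", "arguments": {
  "commands": [
    {"hand": 0,"dx": 1,"dy": 1.4,"dz": -0.2,"roll": -1},
    {"hand": 0,"dx": 2.2,"dy": 3.1,"dz": -0.2,"roll": -2.5},
    {"hand": 0,"dx": 3.5,"dy": 5,"dz": -0.2,"roll": -4},
    {"hand": 0,"dx": 4.9,"dy": 7,"dz": -0.2,"roll": -5.5},
    {"hand": 0,"dx": 6.3,"dy": 9,"dz": -0.2,"roll": -7},
    {"hand": 0,"dx": 7.6,"dy": 10.8,"dz": -0.2,"roll": -8.5},
    {"hand": 0,"dx": 8.8,"dy": 12.4,"dz": -0.2,"roll": -10},
    {"hand": 0,"dx": 9.8,"dy": 13.9,"dz": -0.2,"roll": -11},
    {"hand": 0,"dx": 9.8,"dy": 13.9,"dz": -0.2,"roll": -11},
    {"hand": 0,"dx": 9.8,"dy": 13.9,"dz": -0.2,"roll": -11}
  ]
}}

```text
t: 8.57
eef_pos: [0.6476, -0.3678, 0.0373]
eef_rot: [0.66, 0.751, 0.0, 0.0]
ft_force: [0.3, 1.7, 0.7]
opening: 0.0108
```

Run:
```python
from h import *
s=bot.observe();print(s["eef_pos"],s["opening"],s["ft_force"]);p,M=tool();P=g2w(0,-298,0);P[2]=p[2];print(w2g(p),delta(P),97.5-np.degrees(np.arctan2(M[1,0],M[0,0])))
shot("top","t6");p=shot("wrist","w6")
cv2.imwrite("pics/t6z.png",cv2.resize(cv2.imread("pics/t6.png")[130:260,240:440],None,fx=4,fy=4,interpolation=cv2.INTER_CUBIC))
```

```text
[ 0.6476 -0.3678  0.0373] 0.010826805519542272 [0.2648 1.7399 0.7335]
[  -0.6046 -369.4083   37.3381] [7.1409 0.0461 0.0011] 0.11507074039543852
```

View pics/w6.png

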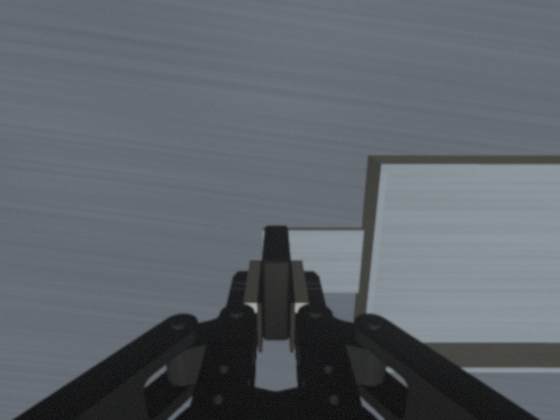

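View pics/t6z.png

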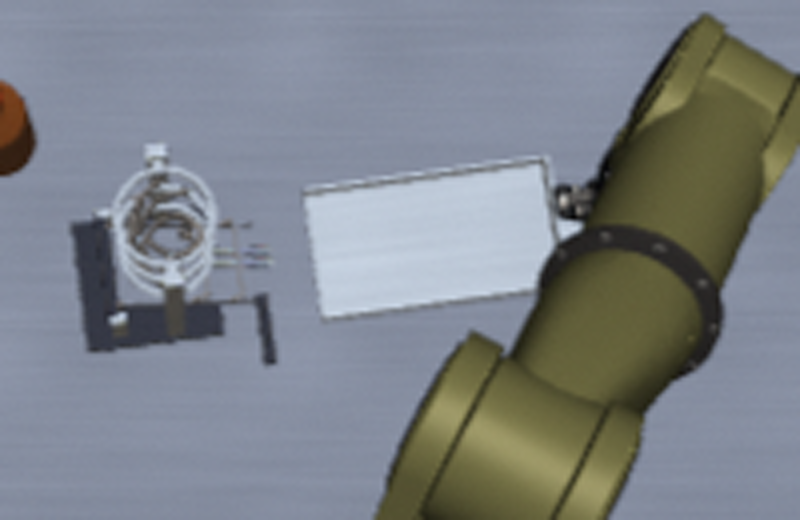

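Emit:
{"name": "apply_moves", "arguments": {
  "commands": [
    {"hand": 0,"dx": 1.2,"dy": 0,"dz": 0,"roll": 0},
    {"hand": 0,"dx": 3,"dy": 0,"dz": 0,"roll": 0},
    {"hand": 0,"dx": 5,"dy": 0,"dz": 0,"roll": 0},
    {"hand": 0,"dx": 6.4,"dy": 0,"dz": 0,"roll": 0},
    {"hand": 0,"dx": 7.1,"dy": 0,"dz": 0,"roll": 0},
    {"hand": 0,"dx": 7.1,"dy": 0,"dz": 0,"roll": 0},
    {"hand": 3.5,"dx": 7.1,"dy": 0,"dz": 0,"roll": 0},
    {"hand": 3.5,"dx": 7.1,"dy": 0,"dz": 0,"roll": 0},
    {"hand": 3.5,"dx": 7.1,"dy": 0,"dz": -3,"roll": 0},
    {"hand": 3.5,"dx": 7.1,"dy": 0,"dz": -8,"roll": 0}
  ]
}}

```text
t: 9.93
eef_pos: [0.6372, -0.2974, 0.116]
eef_rot: [0.66, 0.751, -0.001, -0.002]
ft_force: [1.0, 0.4, 0.7]
opening: 0.0351
```

Run:
```python
from h import *
p,M=tool();s=bot.observe();print(p,s["opening"],s["joint_pos"]);
# view pose to the guide from rack side: path
for P in [(0.45,-0.1,0.45),(0.45,0.2,0.42),(0.5,0.2,0.3)]: print(delta(P))
```

```text
[ 0.6372 -0.2974  0.116 ] 0.03511230398469565 [ 0.3233  0.7419  0.1469  1.4312 -0.1188  0.9816  2.1982]
[ 22.0493 -16.1576 -33.2906]
[ 51.7949 -12.2933 -30.2457]
[ 51.1286  -7.2879 -18.2664]
```

Run:
```python
from h import *
q,_,_=shot("side","s7");cv2.imwrite("pics/s7z.png",cv2.resize(q[280:350,190:300],None,fx=7,fy=7,interpolation=cv2.INTER_CUBIC))
```

```text
(no output)
```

View pics/s7z.png

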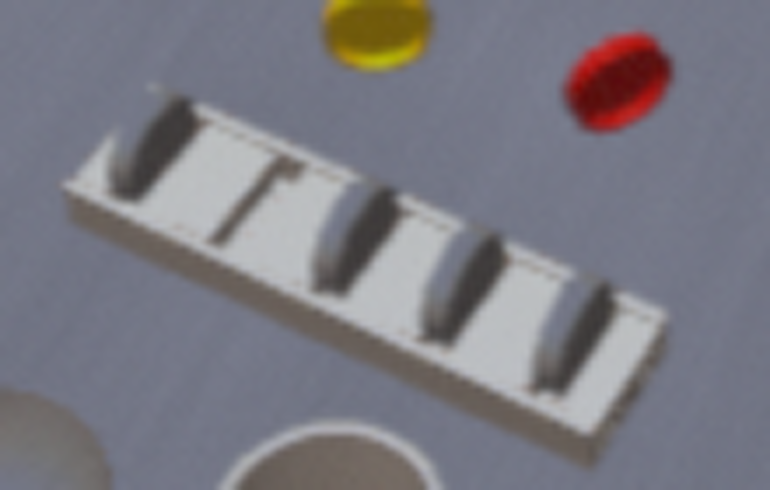

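Emit:
{"name": "apply_moves", "arguments": {
  "commands": [
    {"hand": 3.5,"dx": 0,"dy": -3,"dz": -5,"roll": 0},
    {"hand": 3.5,"dx": 2,"dy": -6,"dz": -10,"roll": 0},
    {"hand": 3.5,"dx": 4,"dy": -9,"dz": -15,"roll": 0},
    {"hand": 3.5,"dx": 7,"dy": -12,"dz": -20,"roll": 0},
    {"hand": 3.5,"dx": 10,"dy": -15,"dz": -25,"roll": 0},
    {"hand": 3.5,"dx": 13,"dy": -17.5,"dz": -28,"roll": 0},
    {"hand": 3.5,"dx": 18,"dy": -19,"dz": -28,"roll": 0},
    {"hand": 3.5,"dx": 23,"dy": -19,"dz": -28,"roll": 0},
    {"hand": 3.5,"dx": 28,"dy": -19,"dz": -28,"roll": 0},
    {"hand": 3.5,"dx": 33,"dy": -19,"dz": -28,"roll": 0}
  ]
}}

```text
t: 11.22
eef_pos: [0.4071, 0.0064, 0.3977]
eef_rot: [0.66, 0.751, 0.0, 0.001]
ft_force: [0.4, -0.1, 0.1]
opening: 0.0349
```

Run:
```python
from h import *
p,M=tool();s=bot.observe();print(p,s["opening"],s["joint_pos"]);
for P in [(0.43,0.14,0.22)]: print(delta(P))
t,_,_=shot("top","t7");cv2.imwrite("pics/t7z.png",cv2.resize(t[130:260,240:440],None,fx=4,fy=4,interpolation=cv2.INTER_CUBIC))
```

```text
[0.4071 0.0064 0.3977] 0.034881785505094694 [-0.0799  0.0563  0.0043  1.7284 -0.0001  1.3555  1.6236]
[12.9603  3.961  17.77  ]
```

View pics/t7z.png

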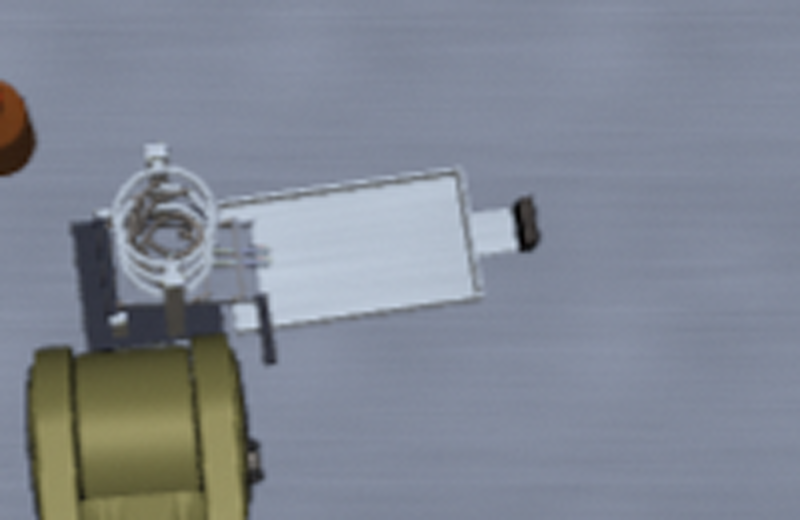

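Emit:
{"name": "apply_moves", "arguments": {
  "commands": [
    {"hand": 1,"dx": 4,"dy": 1,"dz": 2,"roll": 0},
    {"hand": 1,"dx": 8,"dy": 2,"dz": 6,"roll": 0},
    {"hand": 1,"dx": 11,"dy": 3,"dz": 10,"roll": 0},
    {"hand": 1,"dx": 13,"dy": 4,"dz": 14,"roll": 0},
    {"hand": 1,"dx": 13,"dy": 4,"dz": 17.8,"roll": 0},
    {"hand": 1,"dx": 13,"dy": 4,"dz": 17.8,"roll": 0}
  ]
}}

```text
t: 12.02
eef_pos: [0.4291, 0.1385, 0.2174]
eef_rot: [0.66, 0.751, -0.002, -0.001]
ft_force: [-0.7, -0.6, -0.3]
opening: 0.0098
```

Run:
```python
from h import *
p,d,KT=shot("wrist","w8");print(tool()[0])
cv2.imwrite("pics/w8z.png",cv2.resize(p,(800,600),interpolation=cv2.INTER_CUBIC))
KT=pose("top")
z=lambda a:(a[0]/4+240,a[1]/4+130)
a=plane("top",z((459,172)),.022);b=plane("top",z((481,296)),.022);print(a,b)
m=(a+b)/2;print("tray back-wall mid in guide",w2g(m),"expect 0,-254", np.degrees(np.arctan2(*(a-b)[[1,0]])))
```

```text
[0.4302 0.1387 0.2192]
[ 0.6831 -0.2432  0.022 ] [ 0.5791 -0.2583  0.022 ]
tray back-wall mid in guide [  -1.7233 -251.1944   22.    ] expect 0,-254 8.248515105135622
```

View pics/w8z.png

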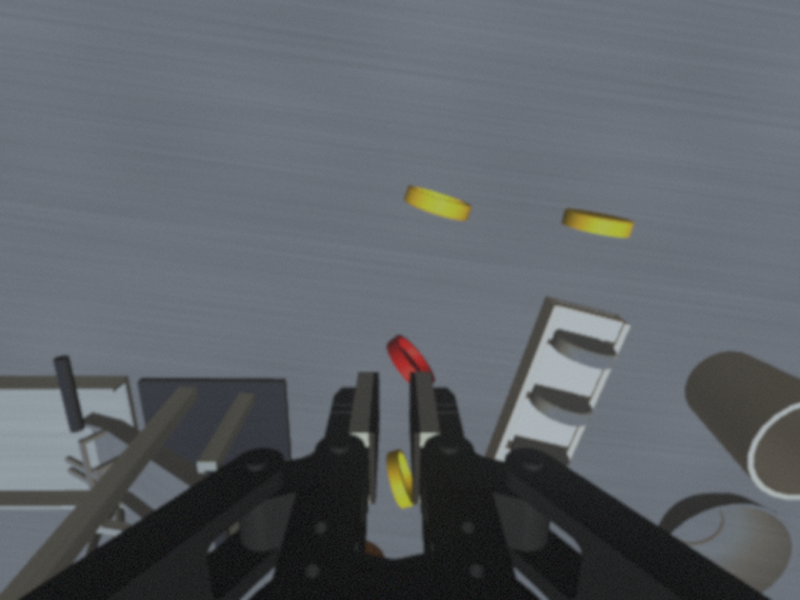

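Run:
```python
from h import *
p=cv2.imread("pics/w8.png")
c=p[200:330,330:450];c=cv2.convertScaleAbs(c,alpha=1.8,beta=0)
cv2.imwrite("pics/w8zz.png",cv2.resize(c,None,fx=4.5,fy=4.5,interpolation=cv2.INTER_CUBIC))
```

```text
(no output)
```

View pics/w8zz.png

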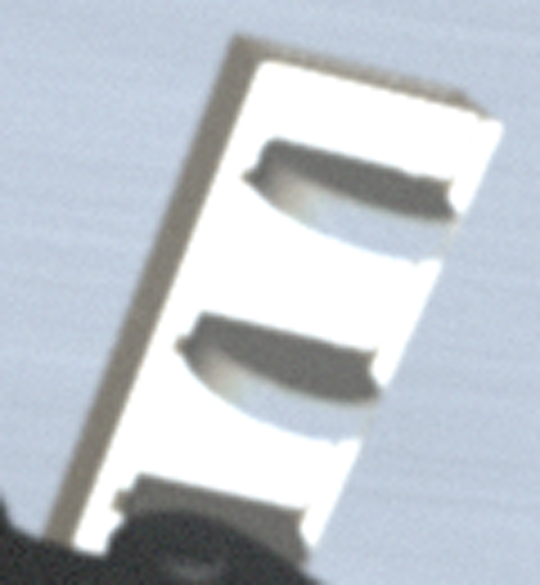

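Run:
```python
from h import *
print(delta((0.68,0.19,0.28)))
```

```text
[ 1.8697 25.4171 -6.1307]
```

Emit:
{"name": "apply_moves", "arguments": {
  "commands": [
    {"hand": 1,"dx": 0.5,"dy": 1,"dz": -3,"roll": 10.4},
    {"hand": 1,"dx": 1,"dy": 3,"dz": -6,"roll": 21},
    {"hand": 1,"dx": 1.5,"dy": 6,"dz": -6.1,"roll": 31},
    {"hand": 1,"dx": 1.9,"dy": 9,"dz": -6.1,"roll": 42},
    {"hand": 1,"dx": 1.9,"dy": 12,"dz": -6.1,"roll": 52},
    {"hand": 1,"dx": 1.9,"dy": 15,"dz": -6.1,"roll": 63},
    {"hand": 1,"dx": 1.9,"dy": 18,"dz": -6.1,"roll": 73},
    {"hand": 1,"dx": 1.9,"dy": 21,"dz": -6.1,"roll": 84},
    {"hand": 1,"dx": 1.9,"dy": 24,"dz": -6.1,"roll": 94},
    {"hand": 1,"dx": 1.9,"dy": 25.4,"dz": -6.1,"roll": 104.7}
  ]
}}

```text
t: 13.32
eef_pos: [0.6815, 0.1906, 0.2827]
eef_rot: [0.998, -0.067, 0.001, -0.001]
ft_force: [0.2, -0.2, 0.6]
opening: 0.0099
```

Emit:
{"name": "apply_moves", "arguments": {
  "commands": [
    {"hand": 1,"dx": 0,"dy": 0,"dz": 0,"roll": 0},
    {"hand": 1,"dx": 0,"dy": 0,"dz": 0,"roll": 0}
  ]
}}

```text
t: 13.58
eef_pos: [0.6795, 0.1907, 0.2817]
eef_rot: [0.998, -0.062, 0.001, -0.0]
ft_force: [0.4, -0.4, -0.5]
opening: 0.0099
```

Run:
```python
from h import *
p,d,KT=shot("wrist","w9");q,M=tool();print(q,M[:,0],bot.observe()["joint_pos"])
cv2.imwrite("pics/w9z.png",cv2.resize(p,(800,600),interpolation=cv2.INTER_CUBIC))
```

```text
[0.6794 0.1907 0.2816] [ 0.9923 -0.1236  0.0008] [-0.4567  0.6327  0.299   1.1998 -0.1807  1.3333 -0.2942]
```

View pics/w9z.png

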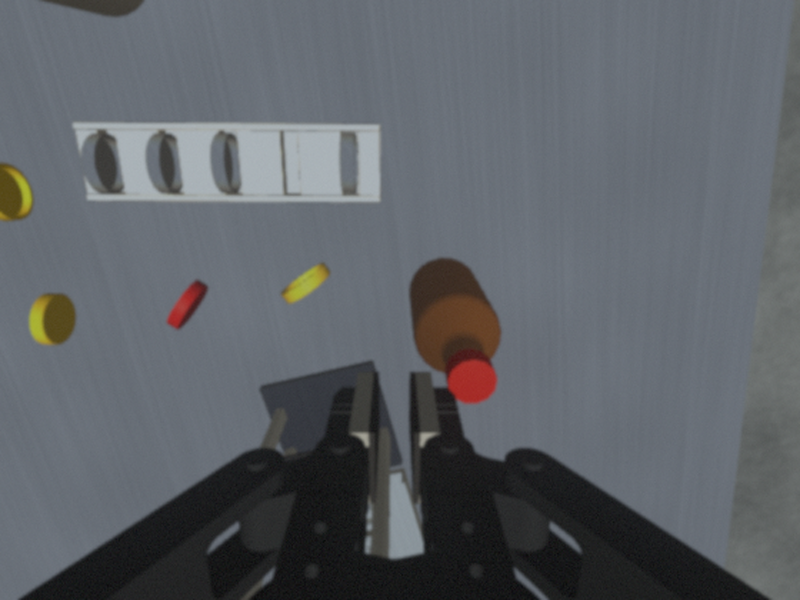

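Run:
```python
from h import *
print(delta((0.4704,0.275,0.13)))
f=np.load("pics/w9_kt.npz");KT=(f["K"],f["T"]);z=lambda a:np.array(a)*0.7
for a in [(73,123),(380,125),(381,202),(88,201)]:print(plane("wrist",z(a),.022,KT))
```

```text
[-21.7887  -5.7665  15.1446]
[0.452  0.3093 0.022 ]
[0.6799 0.2798 0.022 ]
[0.6732 0.2231 0.022 ]
[0.4445 0.252  0.022 ]
```

Emit:
{"name": "apply_moves", "arguments": {
  "commands": [
    {"hand": 2.8,"dx": -4,"dy": -1.5,"dz": 0,"roll": 0},
    {"hand": 2.8,"dx": -9,"dy": -3,"dz": 2,"roll": 0},
    {"hand": 2.8,"dx": -14,"dy": -4.5,"dz": 5,"roll": 0},
    {"hand": 2.8,"dx": -18,"dy": -6,"dz": 9,"roll": 0},
    {"hand": 2.8,"dx": -21.7,"dy": -6,"dz": 13,"roll": 0},
    {"hand": 2.8,"dx": -21.7,"dy": -6,"dz": 16,"roll": 0},
    {"hand": 2.8,"dx": -21.7,"dy": -6,"dz": 16,"roll": 0}
  ]
}}

```text
t: 14.5
eef_pos: [0.4705, 0.2777, 0.1196]
eef_rot: [0.998, -0.062, -0.001, 0.001]
ft_force: [0.1, -0.2, 1.0]
opening: 0.0282
```

Run:
```python
from h import *
p,d,KT=shot("wrist","w10");q,M=tool();print(q,delta((.4711,.2777,.047)))
w=cloud("wrist",d,KT);L=(w-q)@M*1000
m=(w[...,2]>.030)&(w[...,2]<.055)&(np.abs(L[...,0])<23)&(np.abs(L[...,1])<40)
print(m.sum(),np.percentile(L[m],[2,50,98],axis=0))
```

```text
[0.472  0.2778 0.1209] [-0.0845  0.0242  7.3898]
982 [[ -6.3358 -21.5882  69.5005]
 [ -1.8636  -7.4069  72.8908]
 [  3.0933  15.3362  88.5886]]
```

View pics/w10.png

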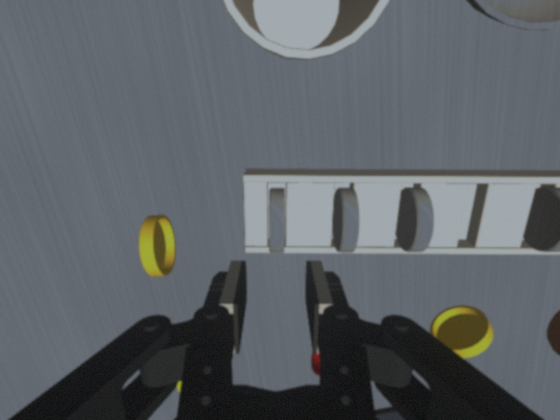

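```bash
cat >> h.py <<'E'
def lidfit(w,q,M,zc=28,xr=23):
    L=(w-q)@M*1000;z=w[...,2]*1000
    m=(z>zc+5)&(z<zc+26)&(np.abs(L[...,0])<xr)&(np.abs(L[...,1])<30)
    y=L[...,1][m];zz=z[m]
    from scipy.optimize import least_squares
    # rim top: z = zc+sqrt(22^2-(y-y0)^2)
    f=lambda p:(np.hypot(y-p[0],zz-p[1])-22)
    r=least_squares(f,[0,zc],loss="soft_l1");return m.sum(),r.x,np.median(L[...,0][m])
E
python3 - <<'E'
from h import *
f=np.load("pics/w10_kt.npz");KT=(f["K"],f["T"]);q,M=tool();w=cloud("wrist",np.load("pics/w10.npy"),KT)
print(lidfit(w,q,M))
p=cv2.imread("pics/w10.png")[150:280,400:560];cv2.imwrite("pics/w10z.png",cv2.resize(cv2.convertScaleAbs(p,alpha=1.5),None,fx=4.5,fy=4.5,interpolation=cv2.INTER_CUBIC))
E
```

```text
(np.int64(954), array([-0.065 , 28.7455]), np.float64(-1.863579641079801))
```

View pics/w10z.png

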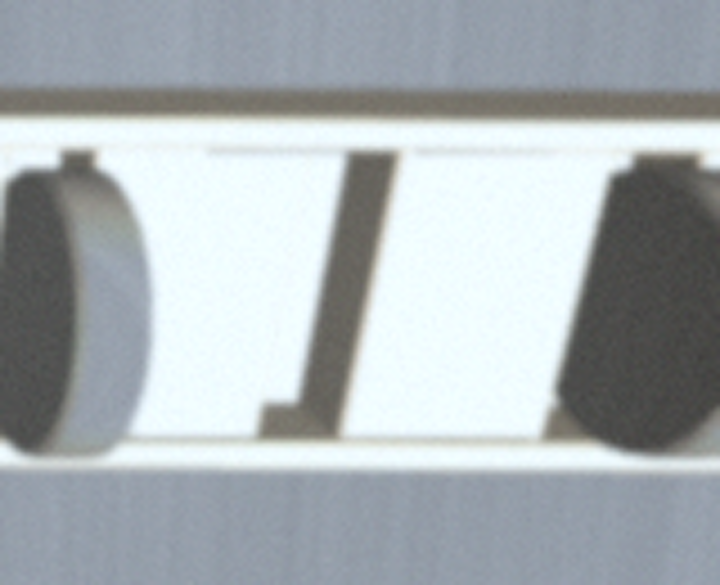

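Emit:
{"name": "apply_moves", "arguments": {
  "commands": [
    {"hand": 2.8,"dx": -0.2,"dy": 0,"dz": 3.5,"roll": 0},
    {"hand": 2.8,"dx": -0.2,"dy": 0,"dz": 6.5,"roll": 0},
    {"hand": 2.8,"dx": -0.2,"dy": 0,"dz": 7.4,"roll": 0},
    {"hand": 2.8,"dx": -0.2,"dy": 0,"dz": 7.4,"roll": 0},
    {"hand": 0,"dx": -0.2,"dy": 0,"dz": 7.4,"roll": 0},
    {"hand": 0,"dx": -0.2,"dy": 0,"dz": 7.4,"roll": 0},
    {"hand": 0,"dx": -0.2,"dy": 0,"dz": 7.4,"roll": 0},
    {"hand": 0,"dx": -0.2,"dy": 0,"dz": 7.4,"roll": 0},
    {"hand": 0,"dx": -0.2,"dy": 0,"dz": 4,"roll": 0},
    {"hand": 0,"dx": -0.2,"dy": 0,"dz": -1,"roll": 0}
  ]
}}

```text
t: 15.8
eef_pos: [0.4694, 0.2779, 0.1307]
eef_rot: [0.998, -0.063, -0.001, 0.001]
ft_force: [-0.1, 0.3, -0.1]
opening: 0.0084
```

Run:
```python
from h import *
q,M=tool();s=bot.observe();print(q,s["opening"],s["ft_force"]);print(delta(np.r_[C,.36]),np.degrees(np.arctan2(M[1,0],M[0,0])))
```

```text
[0.4694 0.2779 0.1307] 0.008359675437886835 [-0.0724  0.301  -0.1268]
[ 16.4508  26.106  -22.915 ] -7.269903827739743
```

Emit:
{"name": "apply_moves", "arguments": {
  "commands": [
    {"hand": 0,"dx": 1,"dy": 1,"dz": -6,"roll": 5},
    {"hand": 0,"dx": 3,"dy": 3,"dz": -12,"roll": 12},
    {"hand": 0,"dx": 5,"dy": 6,"dz": -17,"roll": 20},
    {"hand": 0,"dx": 7,"dy": 9.5,"dz": -21,"roll": 29},
    {"hand": 0,"dx": 9,"dy": 13,"dz": -24,"roll": 38},
    {"hand": 0,"dx": 11,"dy": 16.5,"dz": -25,"roll": 47},
    {"hand": 0,"dx": 13,"dy": 20,"dz": -25,"roll": 56},
    {"hand": 0,"dx": 15,"dy": 23.5,"dz": -25,"roll": 65},
    {"hand": 0,"dx": 16.4,"dy": 26.1,"dz": -25,"roll": 75.2},
    {"hand": 0,"dx": 16.4,"dy": 26.1,"dz": -25,"roll": 75.2}
  ]
}}

```text
t: 17.05
eef_pos: [0.5996, -0.0042, 0.3806]
eef_rot: [0.75, -0.661, 0.001, 0.001]
ft_force: [-0.5, -0.3, -0.4]
opening: 0.0083
```

Emit:
{"name": "apply_moves", "arguments": {
  "commands": [
    {"hand": 0,"dx": 0,"dy": 0,"dz": 0,"roll": 0},
    {"hand": 0,"dx": 0,"dy": 0,"dz": 0,"roll": 0}
  ]
}}

```text
t: 17.3
eef_pos: [0.5995, 0.0001, 0.3804]
eef_rot: [0.753, -0.658, -0.0, -0.0]
ft_force: [-0.3, 0.2, -0.0]
opening: 0.0086
```

Run:
```python
from h import *
p,d,KT=shot("wrist","w11");q,M=tool();print(q,w2g(q),np.degrees(np.arctan2(M[1,0],M[0,0])),bot.observe()["joint_pos"])
cv2.imwrite("pics/w11z.png",cv2.resize(p,(800,600),interpolation=cv2.INTER_CUBIC))
t=shot("top","t11")[0];cv2.imwrite("pics/t11z.png",cv2.resize(t[130:260,240:440],None,fx=4,fy=4,interpolation=cv2.INTER_CUBIC))
```

```text
[ 0.5996 -0.0001  0.3805] [ -0.2402   1.4773 380.4581] -82.31086733444418 [-0.4533  0.4636  0.7142  1.3294 -0.3001  1.4563 -1.195 ]
```

View pics/w11z.png

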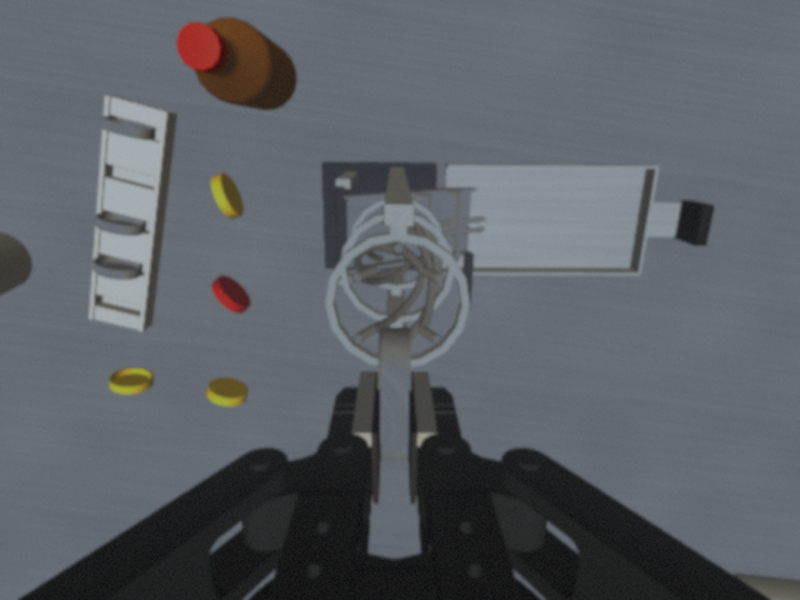

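View pics/t11z.png

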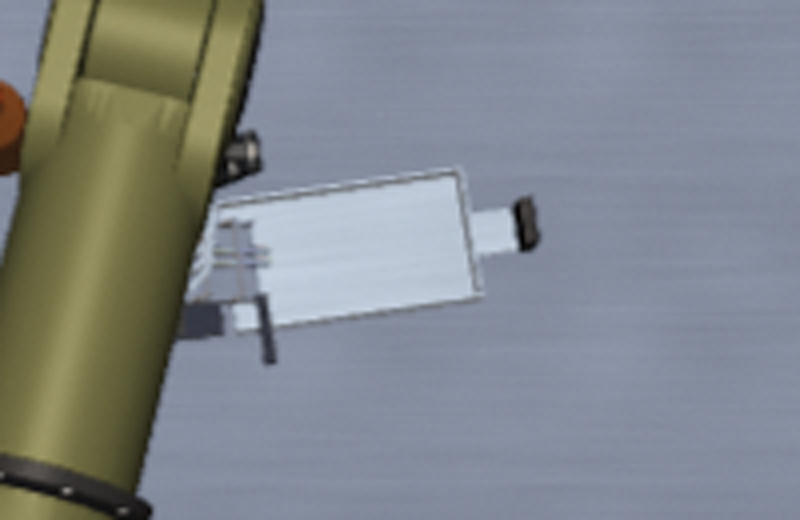

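Run:
```python
from h import *
f=np.load("pics/w11_kt.npz");KT=(f["K"],f["T"]);z=lambda a:np.array(a)*0.7
for n,a in [("L",(328,300)),("R",(467,300)),("T",(397,240)),("B",(397,361)),("post",(400,212))]: print(n,w2g(plane("wrist",z(a),.281,KT)))
w=cloud("wrist",np.load("pics/w11.npy"),KT);g=np.stack([(w[...,:2]-C)@gx,(w[...,:2]-C)@gy],-1)*1000
m=(np.abs(w[...,2]-.279)<.006)&(np.hypot(*np.moveaxis(g,-1,0))<42)
print(m.sum());from scipy.optimize import least_squares
x=g[m];r=least_squares(lambda p:np.hypot(x[:,0]-p[0],x[:,1]-p[1])-p[2],[0,0,33],loss="soft_l1");print(r.x)
m=(np.abs(w[...,2]-.279)<.006)&(g[...,0]>38)&(np.abs(g[...,1])<12)&(g[...,0]<60);print(m.sum(),np.median(g[m],0),g[m].min(0),g[m].max(0))
```

```text
L [  4.0473  33.5996 281.    ]
R [  4.3852 -34.8785 281.    ]
T [ 34.2021  -0.1977 281.    ]
B [-28.9614  -0.6212 281.    ]
post [ 47.3928  -1.5017 281.    ]
2096
[ 0.9457 -0.3161 33.5465]
386 [46.4732 -0.8208] [38.2403 -7.5348] [51.5258  5.9404]
```

Emit:
{"name": "apply_moves", "arguments": {
  "commands": [
    {"hand": 0,"dx": 0.2,"dy": -0.1,"dz": 2,"roll": 0},
    {"hand": 0,"dx": 0.2,"dy": -0.1,"dz": 4,"roll": 0},
    {"hand": 0,"dx": 0.2,"dy": -0.1,"dz": 6,"roll": 0},
    {"hand": 0,"dx": 0.2,"dy": -0.1,"dz": 7.2,"roll": 0},
    {"hand": 0,"dx": 0.2,"dy": -0.1,"dz": 7.7,"roll": 0},
    {"hand": 0,"dx": 0.2,"dy": -0.1,"dz": 7.7,"roll": 0},
    {"hand": 0,"dx": 0.2,"dy": -0.1,"dz": 7.7,"roll": 0}
  ]
}}

```text
t: 18.27
eef_pos: [0.6013, -0.0033, 0.304]
eef_rot: [0.752, -0.659, 0.0, -0.0]
ft_force: [0.4, 0.6, -0.1]
opening: 0.0087
```

Run:
```python
from h import *
p,d,KT=shot("wrist","w12");q,M=tool();s=bot.observe();print(w2g(q),s["ft_force"],s["opening"])
cv2.imwrite("pics/w12z.png",cv2.resize(p[180:420,160:400],(600,600),interpolation=cv2.INTER_CUBIC))
t=shot("side","s12")[0];cv2.imwrite("pics/s12z.png",cv2.resize(t[130:290,220:360],None,fx=3.5,fy=3.5,interpolation=cv2.INTER_CUBIC))
```

```text
[  1.0353  -2.0033 303.9688] [-0.8075  0.4367 -0.1093] 0.008599427875685982
```

View pics/w12z.png

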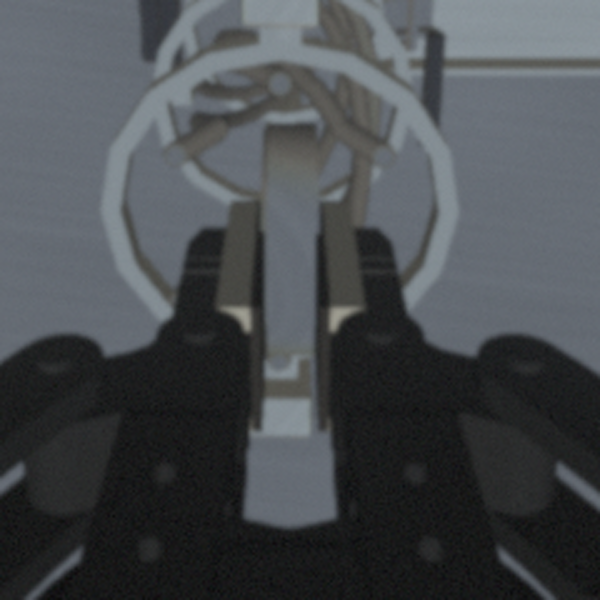

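View pics/s12z.png

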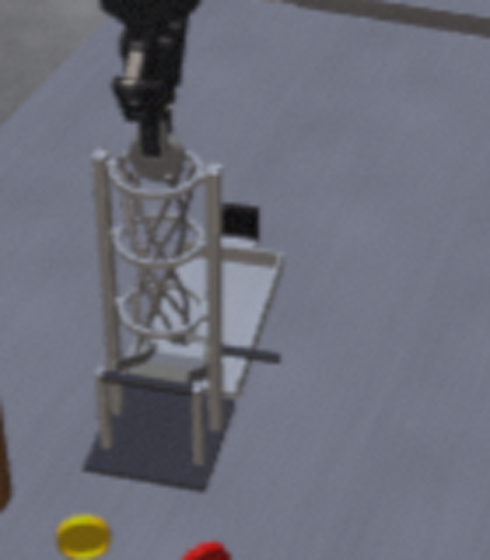

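Emit:
{"name": "apply_moves", "arguments": {
  "commands": [
    {"hand": 0,"dx": -0.1,"dy": 0,"dz": 0,"roll": 0},
    {"hand": 0,"dx": -0.1,"dy": 0,"dz": 0,"roll": 0},
    {"hand": 2.5,"dx": -0.1,"dy": 0,"dz": 0,"roll": 0},
    {"hand": 2.5,"dx": -0.1,"dy": 0,"dz": 0,"roll": 0},
    {"hand": 2.5,"dx": -0.1,"dy": 0,"dz": 0,"roll": 0},
    {"hand": 2.5,"dx": -0.1,"dy": 0,"dz": -2,"roll": 0},
    {"hand": 2.5,"dx": -0.1,"dy": 0,"dz": -6,"roll": 0},
    {"hand": 2.5,"dx": -0.1,"dy": 0,"dz": -8,"roll": 0}
  ]
}}

```text
t: 19.38
eef_pos: [0.6012, -0.0026, 0.3854]
eef_rot: [0.752, -0.659, 0.001, -0.001]
ft_force: [0.2, 0.3, -0.2]
opening: 0.0247
```

Run:
```python
from h import *
p,d,KT=shot("wrist","w13");q,M=tool();print(w2g(q));print(delta((.5168,.2718,.13)), delta(g2w(0,0,380)))
cv2.imwrite("pics/w13z.png",cv2.resize(p,(800,600),interpolation=cv2.INTER_CUBIC))
```

```text
[  1.5533  -1.5183 387.3731]
[-28.3596   4.9578  25.686 ] [-0.1526  0.159   0.7364]
```

View pics/w13z.png

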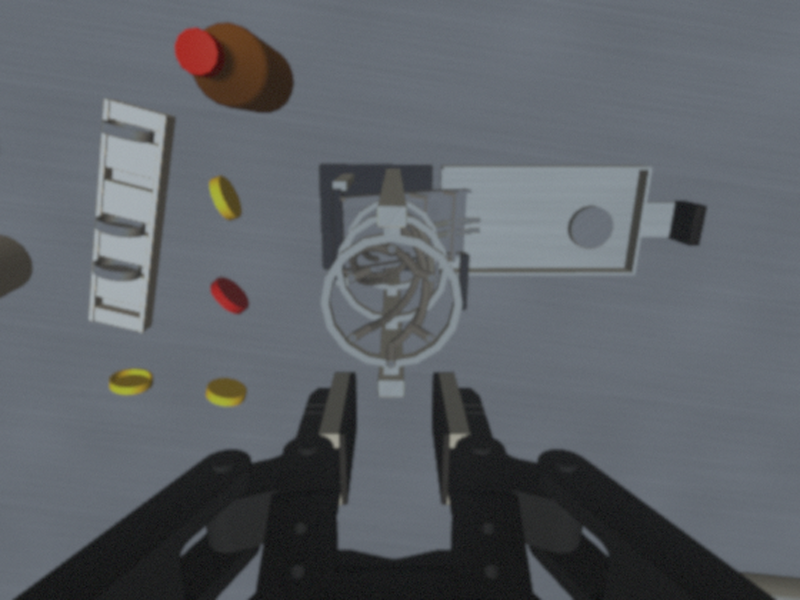

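Emit:
{"name": "apply_moves", "arguments": {
  "commands": [
    {"hand": 2.8,"dx": -4,"dy": 0.6,"dz": 0,"roll": -9},
    {"hand": 2.8,"dx": -8,"dy": 1.2,"dz": 0,"roll": -18},
    {"hand": 2.8,"dx": -12,"dy": 2,"dz": 2,"roll": -27},
    {"hand": 2.8,"dx": -16,"dy": 3,"dz": 6,"roll": -36},
    {"hand": 2.8,"dx": -20,"dy": 3.6,"dz": 10,"roll": -46},
    {"hand": 2.8,"dx": -24,"dy": 4.3,"dz": 14,"roll": -56},
    {"hand": 2.8,"dx": -27,"dy": 5,"dz": 18,"roll": -66},
    {"hand": 2.8,"dx": -28.4,"dy": 5,"dz": 22,"roll": -75},
    {"hand": 2.8,"dx": -28.4,"dy": 5,"dz": 25.7,"roll": -75},
    {"hand": 2.8,"dx": -28.4,"dy": 5,"dz": 25.7,"roll": -75}
  ]
}}

```text
t: 20.68
eef_pos: [0.5121, 0.2719, 0.1235]
eef_rot: [0.998, -0.065, -0.003, 0.002]
ft_force: [-0.0, -0.8, 0.6]
opening: 0.0277
```

Emit:
{"name": "apply_moves", "arguments": {
  "commands": [
    {"hand": 2.8,"dx": 0,"dy": 0,"dz": 0,"roll": 0},
    {"hand": 2.8,"dx": 0,"dy": 0,"dz": 0,"roll": 0}
  ]
}}

```text
t: 20.92
eef_pos: [0.5151, 0.2729, 0.128]
eef_rot: [0.998, -0.066, 0.001, -0.001]
ft_force: [-0.2, 0.2, 0.7]
opening: 0.0283
```

```bash
cat >> h.py <<'E'
def pre(name,nom):
    p,d,KT=shot("wrist",name);q,M=tool();w=cloud("wrist",d,KT);print(q,np.degrees(np.arctan2(M[1,0],M[0,0])),lidfit(w,q,M),delta(np.r_[nom,.047]))
E
python3 - <<'E'
from h import *
pre("w14",(.5168,.2718))
t=shot("top","t14")[0];cv2.imwrite("pics/t14z.png",cv2.resize(t[130:260,180:440],None,fx=3,fy=3,interpolation=cv2.INTER_CUBIC))
E
```

```text
[0.515  0.2729 0.1279] -7.50148528199973 (np.int64(901), array([ 0.2432, 28.7651]), np.float64(0.6419379636625534)) [0.1788 0.1013 8.09  ]
```

View pics/w14.png

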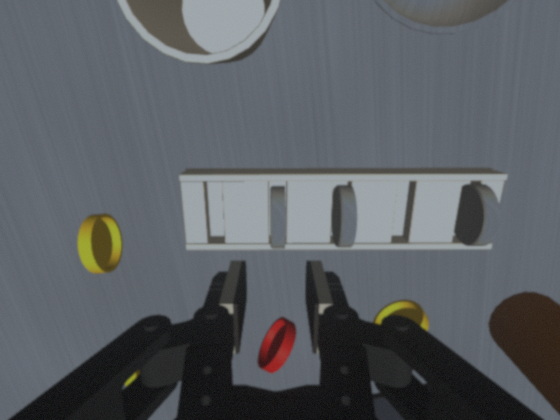

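View pics/t14z.png

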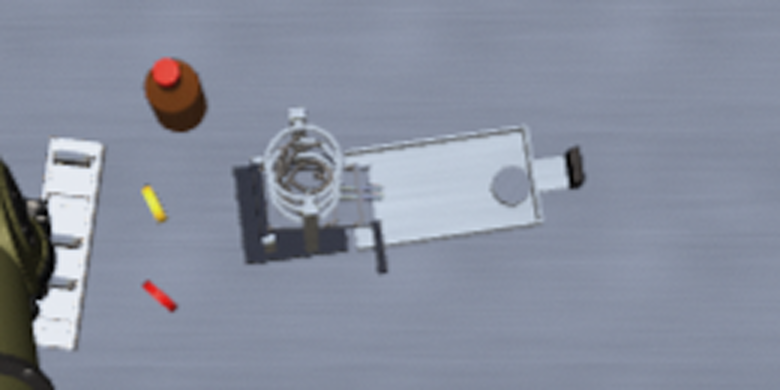

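Emit:
{"name": "apply_moves", "arguments": {
  "commands": [
    {"hand": 2.8,"dx": 0.1,"dy": 0,"dz": 4,"roll": 0},
    {"hand": 2.8,"dx": 0.1,"dy": 0,"dz": 7.2,"roll": 0},
    {"hand": 2.8,"dx": 0.1,"dy": 0,"dz": 8.1,"roll": 0},
    {"hand": 2.8,"dx": 0.1,"dy": 0,"dz": 8.1,"roll": 0},
    {"hand": 0,"dx": 0.1,"dy": 0,"dz": 8.1,"roll": 0},
    {"hand": 0,"dx": 0.1,"dy": 0,"dz": 8.1,"roll": 0},
    {"hand": 0,"dx": 0.1,"dy": 0,"dz": 8.1,"roll": 0},
    {"hand": 0,"dx": 0.1,"dy": 0,"dz": 8.1,"roll": 0},
    {"hand": 0,"dx": 0.1,"dy": 0,"dz": 4,"roll": 0},
    {"hand": 0,"dx": 0.1,"dy": 0,"dz": -1,"roll": 0}
  ]
}}

```text
t: 22.28
eef_pos: [0.5145, 0.2724, 0.1369]
eef_rot: [0.998, -0.065, -0.001, 0.001]
ft_force: [0.6, -0.5, 1.1]
opening: 0.0087
```

Run:
```python
from h import *
q,M=tool();s=bot.observe();print(q,s["opening"],s["ft_force"]);print(delta(g2w(.7,-.7,382)),np.degrees(np.arctan2(M[1,0],M[0,0]))+82.5)
```

```text
[0.5145 0.2724 0.1369] 0.008692644617721715 [ 0.6414 -0.5131  1.0725]
[ 12.0908  26.1197 -24.4931] 75.01594910083477
```

Emit:
{"name": "apply_moves", "arguments": {
  "commands": [
    {"hand": 0,"dx": 0.5,"dy": 1,"dz": -6,"roll": 5},
    {"hand": 0,"dx": 2,"dy": 3,"dz": -12,"roll": 12},
    {"hand": 0,"dx": 3.5,"dy": 6,"dz": -17,"roll": 20},
    {"hand": 0,"dx": 5,"dy": 9.5,"dz": -21,"roll": 29},
    {"hand": 0,"dx": 6.5,"dy": 13,"dz": -24,"roll": 38},
    {"hand": 0,"dx": 8,"dy": 16.5,"dz": -24.5,"roll": 47},
    {"hand": 0,"dx": 9.5,"dy": 20,"dz": -24.5,"roll": 56},
    {"hand": 0,"dx": 11,"dy": 23.5,"dz": -24.5,"roll": 65},
    {"hand": 0,"dx": 12.1,"dy": 26.1,"dz": -24.5,"roll": 75},
    {"hand": 0,"dx": 12.1,"dy": 26.1,"dz": -24.5,"roll": 75}
  ]
}}

```text
t: 23.52
eef_pos: [0.6009, -0.0046, 0.3816]
eef_rot: [0.75, -0.661, 0.0, 0.0]
ft_force: [0.0, -0.3, -1.0]
opening: 0.0086
```

Emit:
{"name": "apply_moves", "arguments": {
  "commands": [
    {"hand": 0,"dx": 0,"dy": 0,"dz": 0,"roll": 0},
    {"hand": 0,"dx": 0,"dy": 0,"dz": 0,"roll": 0}
  ]
}}

```text
t: 23.78
eef_pos: [0.601, -0.0005, 0.3813]
eef_rot: [0.753, -0.658, -0.0, -0.0]
ft_force: [-0.6, 0.1, 0.1]
opening: 0.0085
```

Run:
```python
from h import *
p,d,KT=shot("wrist","w15");q,M=tool();s=bot.observe();print(w2g(q),s["opening"],delta(g2w(.7,-.7,303.5)),np.degrees(np.arctan2(M[1,0],M[0,0]))+82.5)
```

```text
[  1.125    0.7773 381.3503] 0.008465401832990042 [0.1531 0.0439 7.7849] 0.18217721921848806
```

View pics/w15.png

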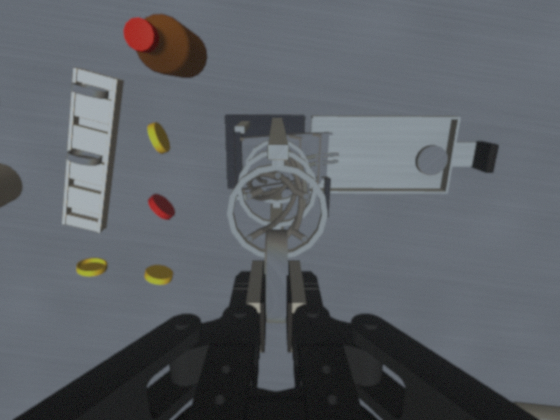

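Emit:
{"name": "apply_moves", "arguments": {
  "commands": [
    {"hand": 0,"dx": 0,"dy": 0,"dz": 2.5,"roll": 0},
    {"hand": 0,"dx": 0,"dy": 0,"dz": 5,"roll": 0},
    {"hand": 0,"dx": 0,"dy": 0,"dz": 7,"roll": 0},
    {"hand": 0,"dx": 0,"dy": 0,"dz": 7.7,"roll": 0},
    {"hand": 0,"dx": 0,"dy": 0,"dz": 7.7,"roll": 0},
    {"hand": 0,"dx": 0,"dy": 0,"dz": 7.7,"roll": 0},
    {"hand": 0,"dx": 0,"dy": 0,"dz": 7.7,"roll": 0}
  ]
}}

```text
t: 24.7
eef_pos: [0.6014, -0.002, 0.3051]
eef_rot: [0.752, -0.659, 0.0, -0.0]
ft_force: [0.5, 0.4, -0.7]
opening: 0.0086
```

Run:
```python
from h import *
q,M=tool();s=bot.observe();print(w2g(q),s["opening"],s["ft_force"])
```

```text
[  1.3329  -0.6533 305.0648] 0.008580963437854913 [ 0.4799  0.4147 -0.7015]
```

Emit:
{"name": "apply_moves", "arguments": {
  "commands": [
    {"hand": 0,"dx": 0,"dy": 0,"dz": 0.1,"roll": 0},
    {"hand": 2.5,"dx": 0,"dy": 0,"dz": 0.1,"roll": 0},
    {"hand": 2.5,"dx": 0,"dy": 0,"dz": 0.1,"roll": 0},
    {"hand": 2.5,"dx": 0,"dy": 0,"dz": 0.1,"roll": 0},
    {"hand": 2.5,"dx": 0,"dy": 0,"dz": -2,"roll": 0},
    {"hand": 2.5,"dx": 0,"dy": 0,"dz": -6,"roll": 0},
    {"hand": 2.5,"dx": 0,"dy": 0,"dz": -8,"roll": 0},
    {"hand": 2.5,"dx": 0,"dy": 0,"dz": -8,"roll": 0},
    {"hand": 2.5,"dx": 0,"dy": 0,"dz": -8,"roll": 0}
  ]
}}

```text
t: 25.82
eef_pos: [0.6008, -0.0016, 0.3831]
eef_rot: [0.752, -0.659, -0.001, 0.0]
ft_force: [-0.7, 0.4, -0.0]
opening: 0.0248
```

Run:
```python
from h import *
p,d,KT=shot("wrist","w16");q,M=tool();print(w2g(q));print(delta((.5624,.266,.13)),-np.degrees(np.arctan2(M[1,0],M[0,0]))-7.29)
```

```text
[  0.693   -0.195  382.9709]
[-27.0195   0.2446  25.3105] 75.18448659166107
```

View pics/w16.png

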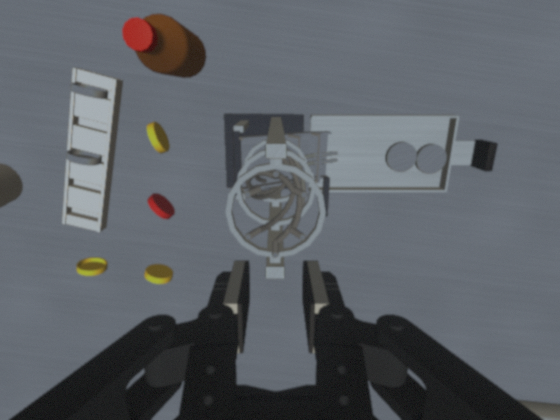

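Two lids now lie closed side up in the tray, at (401,156) and (431,158). I'll fetch the third from groove 0.

Emit:
{"name": "apply_moves", "arguments": {
  "commands": [
    {"hand": 2.8,"dx": -4,"dy": 0,"dz": 0,"roll": -9},
    {"hand": 2.8,"dx": -8,"dy": 0,"dz": 0,"roll": -18},
    {"hand": 2.8,"dx": -12,"dy": 0,"dz": 2,"roll": -27},
    {"hand": 2.8,"dx": -16,"dy": 0,"dz": 6,"roll": -36},
    {"hand": 2.8,"dx": -20,"dy": 0.2,"dz": 10,"roll": -46},
    {"hand": 2.8,"dx": -24,"dy": 0.2,"dz": 14,"roll": -56},
    {"hand": 2.8,"dx": -26,"dy": 0.2,"dz": 18,"roll": -66},
    {"hand": 2.8,"dx": -27,"dy": 0.2,"dz": 22,"roll": -75},
    {"hand": 2.8,"dx": -27,"dy": 0.2,"dz": 25.3,"roll": -75},
    {"hand": 2.8,"dx": -27,"dy": 0.2,"dz": 25.3,"roll": -75}
  ]
}}

```text
t: 27.12
eef_pos: [0.5614, 0.2648, 0.1279]
eef_rot: [0.998, -0.065, -0.003, 0.002]
ft_force: [-0.5, 0.4, 0.3]
opening: 0.0282
```

Emit:
{"name": "apply_moves", "arguments": {
  "commands": [
    {"hand": 2.8,"dx": 0,"dy": 0,"dz": 0,"roll": 0},
    {"hand": 2.8,"dx": 0,"dy": 0,"dz": 0,"roll": 0}
  ]
}}

```text
t: 27.38
eef_pos: [0.5647, 0.2656, 0.1329]
eef_rot: [0.998, -0.065, 0.001, -0.001]
ft_force: [-0.2, 0.0, -0.1]
opening: 0.0279
```

Run:
```python
from h import *
pre("w17",(.5624,.266))
```

```text
[0.5645 0.2657 0.1328] -7.494584998826196 (np.int64(858), array([-1.2646, 28.7806]), np.float64(-3.3832411449023336)) [-0.2339  0.0042  8.5765]
```

View pics/w17.png

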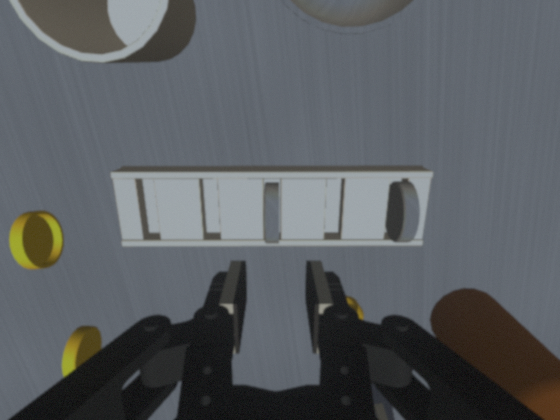

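Emit:
{"name": "apply_moves", "arguments": {
  "commands": [
    {"hand": 2.8,"dx": -0.3,"dy": -0.1,"dz": 4,"roll": 0},
    {"hand": 2.8,"dx": -0.3,"dy": -0.1,"dz": 7.5,"roll": 0},
    {"hand": 2.8,"dx": -0.3,"dy": -0.1,"dz": 8.6,"roll": 0},
    {"hand": 2.8,"dx": -0.3,"dy": -0.1,"dz": 8.6,"roll": 0},
    {"hand": 0,"dx": -0.3,"dy": -0.1,"dz": 8.6,"roll": 0},
    {"hand": 0,"dx": -0.3,"dy": -0.1,"dz": 8.6,"roll": 0},
    {"hand": 0,"dx": -0.3,"dy": -0.1,"dz": 8.6,"roll": 0},
    {"hand": 0,"dx": -0.3,"dy": -0.1,"dz": 8.6,"roll": 0},
    {"hand": 0,"dx": -0.3,"dy": -0.1,"dz": 4,"roll": 0},
    {"hand": 0,"dx": -0.3,"dy": -0.1,"dz": -1,"roll": 0}
  ]
}}

```text
t: 28.68
eef_pos: [0.5606, 0.2667, 0.1423]
eef_rot: [0.998, -0.065, -0.0, 0.0]
ft_force: [0.1, 1.7, -0.1]
opening: 0.0085
```

Run:
```python
from h import *
q,M=tool();s=bot.observe();print(q,s["opening"],s["ft_force"]);print(delta(g2w(.7,-.7,382)),np.degrees(np.arctan2(M[1,0],M[0,0]))+82.5)
```

```text
[0.5606 0.2667 0.1423] 0.008546190649597846 [ 0.0794  1.6694 -0.0976]
[  7.4669  26.149  -23.9592] 75.01478904640003
```

Emit:
{"name": "apply_moves", "arguments": {
  "commands": [
    {"hand": 0,"dx": 0.5,"dy": 1,"dz": -6,"roll": 5},
    {"hand": 0,"dx": 1,"dy": 3,"dz": -12,"roll": 12},
    {"hand": 0,"dx": 2,"dy": 6,"dz": -17,"roll": 20},
    {"hand": 0,"dx": 3,"dy": 9.5,"dz": -21,"roll": 29},
    {"hand": 0,"dx": 4,"dy": 13,"dz": -24,"roll": 38},
    {"hand": 0,"dx": 5,"dy": 16.5,"dz": -24,"roll": 47},
    {"hand": 0,"dx": 6,"dy": 20,"dz": -24,"roll": 56},
    {"hand": 0,"dx": 7,"dy": 23.5,"dz": -24,"roll": 65},
    {"hand": 0,"dx": 7.5,"dy": 26.1,"dz": -24,"roll": 75},
    {"hand": 0,"dx": 7.5,"dy": 26.1,"dz": -24,"roll": 75}
  ]
}}

```text
t: 29.92
eef_pos: [0.6009, -0.0043, 0.3818]
eef_rot: [0.75, -0.661, 0.001, 0.0]
ft_force: [0.3, 0.9, -0.3]
opening: 0.0086
```

Emit:
{"name": "apply_moves", "arguments": {
  "commands": [
    {"hand": 0,"dx": 0,"dy": 0,"dz": 0,"roll": 0},
    {"hand": 0,"dx": 0,"dy": 0,"dz": 0,"roll": 0}
  ]
}}

```text
t: 30.18
eef_pos: [0.6014, -0.0001, 0.3812]
eef_rot: [0.753, -0.658, -0.0, -0.0]
ft_force: [0.0, -0.6, 0.3]
opening: 0.0085
```

Run:
```python
from h import *
p,d,KT=shot("wrist","w18");q,M=tool();s=bot.observe();print(w2g(q),s["opening"],delta(g2w(.7,-.7,303.5)),np.degrees(np.arctan2(M[1,0],M[0,0]))+82.5)
```

```text
[  1.4752   1.0135 381.2607] 0.008690240407297265 [0.176  0.0778 7.776 ] 0.19354316185417986
```

View pics/w18.png

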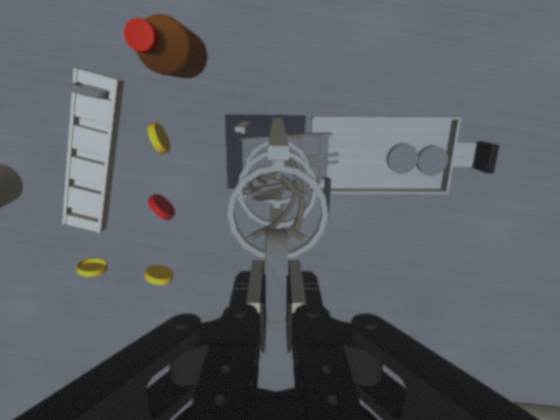

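Emit:
{"name": "apply_moves", "arguments": {
  "commands": [
    {"hand": 0,"dx": 0,"dy": 0,"dz": 2.5,"roll": 0},
    {"hand": 0,"dx": 0,"dy": 0,"dz": 5,"roll": 0},
    {"hand": 0,"dx": 0,"dy": 0,"dz": 7,"roll": 0},
    {"hand": 0,"dx": 0,"dy": 0,"dz": 7.8,"roll": 0},
    {"hand": 0,"dx": 0,"dy": 0,"dz": 7.8,"roll": 0},
    {"hand": 0,"dx": 0,"dy": 0,"dz": 7.8,"roll": 0},
    {"hand": 0,"dx": 0,"dy": 0,"dz": 7.8,"roll": 0}
  ]
}}

```text
t: 31.1
eef_pos: [0.6017, -0.0017, 0.3041]
eef_rot: [0.752, -0.659, 0.0, -0.0]
ft_force: [-0.1, -0.1, -0.3]
opening: 0.0088
```

Run:
```python
from h import *
q,M=tool();s=bot.observe();print(w2g(q),s["opening"],s["ft_force"])
```

```text
[  1.6225  -0.4341 304.0662] 0.008766949033496093 [-0.1155 -0.0811 -0.3157]
```

Emit:
{"name": "apply_moves", "arguments": {
  "commands": [
    {"hand": 0,"dx": 0,"dy": 0.1,"dz": 0,"roll": 0},
    {"hand": 2.5,"dx": 0,"dy": 0.1,"dz": 0,"roll": 0},
    {"hand": 2.5,"dx": 0,"dy": 0.1,"dz": 0,"roll": 0},
    {"hand": 2.5,"dx": 0,"dy": 0.1,"dz": 0,"roll": 0},
    {"hand": 2.5,"dx": 0,"dy": 0.1,"dz": -2,"roll": 0},
    {"hand": 2.5,"dx": 0,"dy": 0.1,"dz": -6,"roll": 0},
    {"hand": 2.5,"dx": 0,"dy": 0.1,"dz": -8,"roll": 0},
    {"hand": 2.5,"dx": 0,"dy": 0.1,"dz": -8,"roll": 0},
    {"hand": 2.5,"dx": 0,"dy": 0.1,"dz": -8,"roll": 0}
  ]
}}

```text
t: 32.22
eef_pos: [0.6, -0.0016, 0.3821]
eef_rot: [0.752, -0.659, -0.001, 0.0]
ft_force: [0.2, -0.2, -0.3]
opening: 0.0246
```

Run:
```python
from h import *
p,d,KT=shot("wrist","w19");q,M=tool();print(w2g(q));print(delta((.6535,.2543,.13)),-np.degrees(np.arctan2(M[1,0],M[0,0]))-7.29)
```

```text
[ -0.0411   0.0223 381.9583]
[-24.6462  -8.7063  25.1895] 75.1857970192843
```

View pics/w19.png

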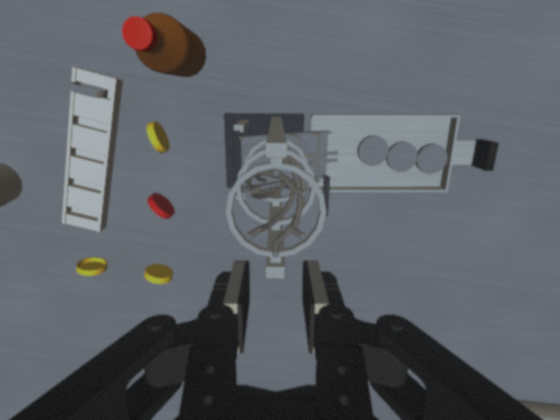

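Emit:
{"name": "apply_moves", "arguments": {
  "commands": [
    {"hand": 2.8,"dx": -4,"dy": -1,"dz": 0,"roll": -9},
    {"hand": 2.8,"dx": -8,"dy": -2.5,"dz": 0,"roll": -18},
    {"hand": 2.8,"dx": -12,"dy": -4,"dz": 0,"roll": -27},
    {"hand": 2.8,"dx": -16,"dy": -5.5,"dz": 2,"roll": -36},
    {"hand": 2.8,"dx": -20,"dy": -7,"dz": 5,"roll": -46},
    {"hand": 2.8,"dx": -23,"dy": -8,"dz": 9,"roll": -56},
    {"hand": 2.8,"dx": -24.6,"dy": -8.7,"dz": 14,"roll": -66},
    {"hand": 2.8,"dx": -24.6,"dy": -8.7,"dz": 19,"roll": -75},
    {"hand": 2.8,"dx": -24.6,"dy": -8.7,"dz": 24,"roll": -75},
    {"hand": 2.8,"dx": -24.6,"dy": -8.7,"dz": 25.2,"roll": -75}
  ]
}}

```text
t: 33.52
eef_pos: [0.6517, 0.253, 0.1266]
eef_rot: [0.998, -0.065, -0.004, 0.002]
ft_force: [0.5, 0.1, -0.0]
opening: 0.028
```

Emit:
{"name": "apply_moves", "arguments": {
  "commands": [
    {"hand": 2.8,"dx": 0,"dy": 0,"dz": 0,"roll": 0},
    {"hand": 2.8,"dx": 0,"dy": 0,"dz": 0,"roll": 0}
  ]
}}

```text
t: 33.78
eef_pos: [0.6557, 0.2538, 0.1336]
eef_rot: [0.998, -0.065, 0.002, -0.001]
ft_force: [-0.2, 0.3, 0.9]
opening: 0.028
```

Run:
```python
from h import *
pre("w20",(.6537,.2543))
```

```text
[0.6556 0.2538 0.1337] -7.4848222176780155 (np.int64(848), array([-1.8078, 28.7631]), np.float64(-3.4670868252153597)) [-0.2255 -0.0103  8.6702]
```

View pics/w20.png

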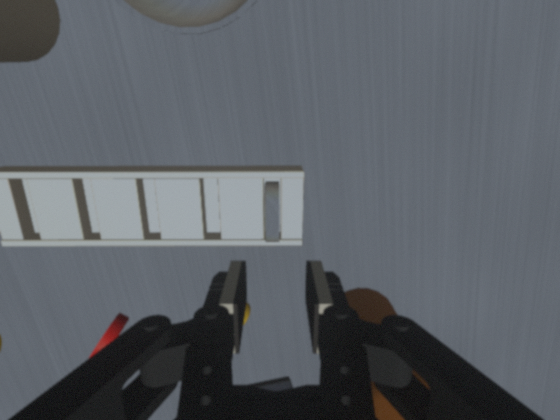

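Emit:
{"name": "apply_moves", "arguments": {
  "commands": [
    {"hand": 2.8,"dx": -0.3,"dy": -0.1,"dz": 4,"roll": 0},
    {"hand": 2.8,"dx": -0.3,"dy": -0.1,"dz": 7.5,"roll": 0},
    {"hand": 2.8,"dx": -0.3,"dy": -0.15,"dz": 8.7,"roll": 0},
    {"hand": 2.8,"dx": -0.3,"dy": -0.15,"dz": 8.7,"roll": 0},
    {"hand": 0,"dx": -0.3,"dy": -0.15,"dz": 8.7,"roll": 0},
    {"hand": 0,"dx": -0.3,"dy": -0.15,"dz": 8.7,"roll": 0},
    {"hand": 0,"dx": -0.3,"dy": -0.15,"dz": 8.7,"roll": 0},
    {"hand": 0,"dx": -0.3,"dy": -0.15,"dz": 8.7,"roll": 0},
    {"hand": 0,"dx": -0.3,"dy": -0.15,"dz": 4,"roll": 0},
    {"hand": 0,"dx": -0.3,"dy": -0.15,"dz": -1,"roll": 0}
  ]
}}

```text
t: 35.08
eef_pos: [0.6513, 0.2552, 0.1423]
eef_rot: [0.998, -0.065, -0.0, 0.0]
ft_force: [0.0, 0.9, -0.0]
opening: 0.0084
```

Run:
```python
from h import *
q,M=tool();s=bot.observe();print(q,s["opening"],s["ft_force"]);print(delta(g2w(.5,-.7,382)),np.degrees(np.arctan2(M[1,0],M[0,0]))+82.5)
```

```text
[0.6513 0.2552 0.1423] 0.008426040125299135 [ 0.042   0.8679 -0.0032]
[ -1.6954  26.1889 -23.9546] 75.01033251797615
```

Emit:
{"name": "apply_moves", "arguments": {
  "commands": [
    {"hand": 0,"dx": 0,"dy": 0,"dz": -6,"roll": 5},
    {"hand": 0,"dx": 0,"dy": 1,"dz": -12,"roll": 12},
    {"hand": 0,"dx": -0.5,"dy": 4,"dz": -17,"roll": 20},
    {"hand": 0,"dx": -0.8,"dy": 8,"dz": -21,"roll": 29},
    {"hand": 0,"dx": -1,"dy": 12,"dz": -24,"roll": 38},
    {"hand": 0,"dx": -1.2,"dy": 16,"dz": -24,"roll": 47},
    {"hand": 0,"dx": -1.4,"dy": 20,"dz": -24,"roll": 56},
    {"hand": 0,"dx": -1.6,"dy": 23.5,"dz": -24,"roll": 65},
    {"hand": 0,"dx": -1.7,"dy": 26.1,"dz": -24,"roll": 75},
    {"hand": 0,"dx": -1.7,"dy": 26.1,"dz": -24,"roll": 75}
  ]
}}

```text
t: 36.33
eef_pos: [0.6001, -0.0037, 0.3822]
eef_rot: [0.75, -0.661, 0.001, -0.0]
ft_force: [0.1, 0.1, -0.3]
opening: 0.0087
```

Emit:
{"name": "apply_moves", "arguments": {
  "commands": [
    {"hand": 0,"dx": 0,"dy": 0,"dz": 0,"roll": 0},
    {"hand": 0,"dx": 0,"dy": 0,"dz": 0,"roll": 0}
  ]
}}

```text
t: 36.58
eef_pos: [0.601, 0.0004, 0.3811]
eef_rot: [0.753, -0.658, -0.0, -0.0]
ft_force: [-0.4, -0.4, -0.7]
opening: 0.0087
```

Run:
```python
from h import *
p,d,KT=shot("wrist","w21");q,M=tool();s=bot.observe();print(w2g(q),s["opening"],delta(g2w(.5,-.7,303.5)),np.degrees(np.arctan2(M[1,0],M[0,0]))+82.5)
t=shot("side","s21")[0];cv2.imwrite("pics/s21z.png",cv2.resize(t[90:290,220:360],None,fx=3,fy=3,interpolation=cv2.INTER_CUBIC))
```

```text
[  1.1987   1.5133 381.0911] 0.008542071901420837 [0.2245 0.0689 7.759 ] 0.20323831943619552
```

View pics/w21.png

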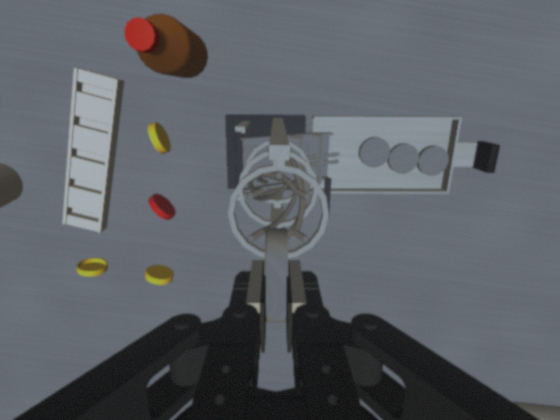

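View pics/s21z.png

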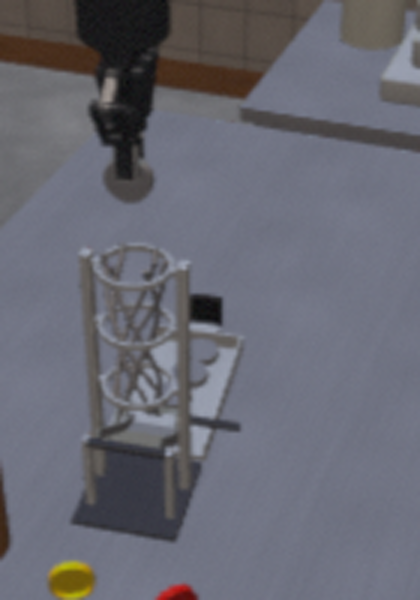

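Emit:
{"name": "apply_moves", "arguments": {
  "commands": [
    {"hand": 0,"dx": 0,"dy": 0.05,"dz": 2.5,"roll": 0},
    {"hand": 0,"dx": 0,"dy": 0.05,"dz": 5,"roll": 0},
    {"hand": 0,"dx": 0,"dy": 0.05,"dz": 7,"roll": 0},
    {"hand": 0,"dx": 0,"dy": 0.05,"dz": 7.8,"roll": 0},
    {"hand": 0,"dx": 0,"dy": 0.05,"dz": 7.8,"roll": 0},
    {"hand": 0,"dx": 0,"dy": 0.05,"dz": 7.8,"roll": 0},
    {"hand": 0,"dx": 0,"dy": 0.05,"dz": 7.8,"roll": 0}
  ]
}}

```text
t: 37.55
eef_pos: [0.6006, -0.0014, 0.3041]
eef_rot: [0.752, -0.659, 0.0, -0.0]
ft_force: [0.1, 0.8, -0.3]
opening: 0.0084
```

Run:
```python
from h import *
q,M=tool();s=bot.observe();print(w2g(q),s["opening"],s["ft_force"])
```

```text
[  0.6153   0.0406 304.0532] 0.008437138541642972 [ 0.1415  0.8395 -0.2982]
```

Emit:
{"name": "apply_moves", "arguments": {
  "commands": [
    {"hand": 0,"dx": 0,"dy": 0,"dz": 0,"roll": 0},
    {"hand": 2.5,"dx": 0,"dy": 0,"dz": 0,"roll": 0},
    {"hand": 2.5,"dx": 0,"dy": 0,"dz": 0,"roll": 0},
    {"hand": 2.5,"dx": 0,"dy": 0,"dz": 0,"roll": 0},
    {"hand": 2.5,"dx": 0,"dy": 0,"dz": -2,"roll": 0},
    {"hand": 2.5,"dx": 0,"dy": 0,"dz": -6,"roll": 0},
    {"hand": 2.5,"dx": 0,"dy": 0,"dz": -8,"roll": 0},
    {"hand": 2.5,"dx": 0,"dy": 0,"dz": -8,"roll": 0},
    {"hand": 2.5,"dx": 0,"dy": 0,"dz": -8,"roll": 0}
  ]
}}

```text
t: 38.67
eef_pos: [0.6, -0.001, 0.3821]
eef_rot: [0.752, -0.659, -0.001, 0.0]
ft_force: [-0.2, 0.3, 0.7]
opening: 0.0251
```

Run:
```python
from h import *
p,d,KT=shot("wrist","w22");q,M=tool();print(w2g(q))
cv2.imwrite("pics/w22z.png",cv2.resize(p[80:240,200:520],None,fx=2.5,fy=2.5,interpolation=cv2.INTER_CUBIC))
w=cloud("wrist",d,KT)
for uv in [(342,150),(372,151),(402,157),(432,159)]:print(uv,w2g(w[uv[1],uv[0]]))
```

```text
[ -0.0418   0.5759 381.9559]
(342, 150) [  3.9516 -96.6352  12.4263]
(372, 151) [   2.8819 -139.9205   14.4652]
(402, 157) [  -6.0835 -185.1323   12.9442]
(432, 159) [  -8.9457 -229.4686   13.0909]
```

View pics/w22z.png

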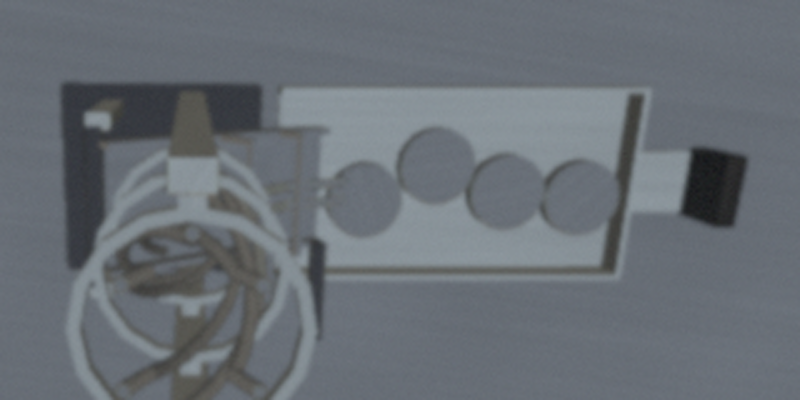

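Emit:
{"name": "apply_moves", "arguments": {
  "commands": [
    {"hand": 2.5,"dx": 0,"dy": 0,"dz": -3,"roll": 0},
    {"hand": 2.5,"dx": 2,"dy": 4,"dz": -4,"roll": 0},
    {"hand": 2.5,"dx": 5,"dy": 8,"dz": -4,"roll": 0},
    {"hand": 2.5,"dx": 8,"dy": 11,"dz": -4,"roll": 0},
    {"hand": 2.5,"dx": 10,"dy": 11,"dz": -4,"roll": 0},
    {"hand": 2.5,"dx": 10,"dy": 11,"dz": -4,"roll": 0},
    {"hand": 2.5,"dx": 10,"dy": 11,"dz": -4,"roll": 0}
  ]
}}

```text
t: 39.6
eef_pos: [0.5045, -0.1137, 0.4225]
eef_rot: [0.752, -0.659, -0.001, 0.0]
ft_force: [0.9, -0.5, -0.2]
opening: 0.0248
```

Run:
```python
from h import *
p,d,KT=shot("wrist","w23");w=cloud("wrist",d,KT)
g=(w[...,:2]-C)*1000;a=g@gx;b=g@gy;z=w[...,2]*1000
m=(a>-85)&(a<-60)&(b>-95)&(b<-50)&(z>26)&(z<110)
print(m.sum(),np.percentile(z[m],[5,50,90]),np.median(b[m]))
h=np.percentile(z[m],75)-5-94;print("theta",8.3-np.degrees(np.arcsin(h/131.4)))
t=shot("top","t23")[0];cv2.imwrite("pics/t23z.png",cv2.resize(t[130:280,120:440],None,fx=2.5,fy=2.5,interpolation=cv2.INTER_CUBIC))
print(bot.observe()["t"])
```

```text
106 [37.7435 40.6066 41.7993] -71.93583782677518
theta 34.38663627572359
39.7
```

View pics/w23.png

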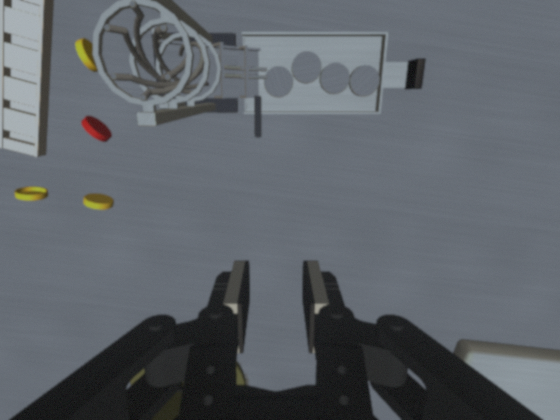

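View pics/t23z.png

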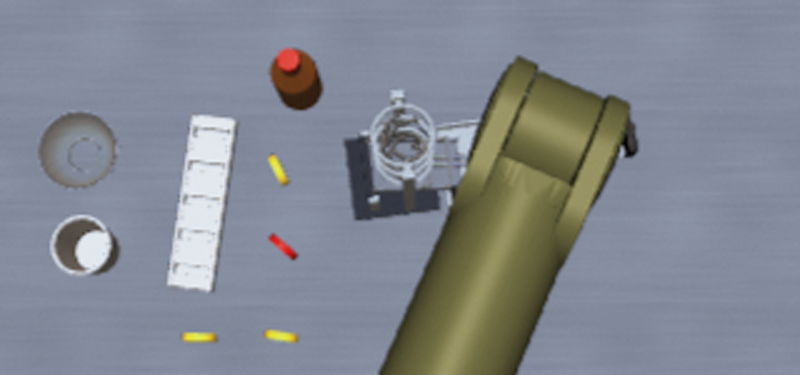

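Everything checks out: the rack is empty, four lids lie flat with the closed side up in the tray, and the flap is at about 34.4°. I'll hand in.

Run:
```python
from bench import bot
print(bot.hand_in())
```

```text
the job is handed in; nothing more can be done
None
```

The lid turner is set up and all four lids from the rack have gone through the guide into the tray, hollow side down. I handed the job in at about 40 s; the hand-in gave no verdict.

- **Flap:** I pushed the bar down along its arc and let go. It measured about 34.5° then and about 34.4° after the last lid.
- **Tray:** I pulled it by its ear to the tray spot. It measured about 3 mm off, within 1° of the guide's direction, and was never knocked aside.
- **Lids:** Four of the five grooves held a lid, all with the hollow side facing away from the robot. I turned each so its hollow faced -y at the mouth before letting it drop.

In the last wrist pictures the rack was empty and the four lids lay side by side inside the tray. Their tops were 12–14 mm above the counter with the closed side up, and the gripper was clear of everything. The bottle, cup and bowl were not touched. No check failed or disagreed, though the hollow-down result is judged from the camera pictures alone.

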